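Clamp a casting in the drill vise and light its slanting port with the inspection lamp

TASK

Crank the vise shut until its jaw grips the casting firmly, then draw the orange inspection lamp straight up out of the gauge rack, tip it over and shine it squarely down the casting's slanting port. Finish while holding the lamp there in the gripper, still, its lens about 4 cm off the port's mouth and in line with it; the lamp must not bump the casting, and the gauges and other things stay where they are.

Things in the scene. Friction and masses are not known exactly. Their poses are not given: they have to be found in the camera images.
- jaw (a joint): travel of the vise's moving jaw, m. 0 = wide open; it grows as the jaw slides towards the fixed jaw (along +y of vise) and reads about 0.020 when the casting is gripped between both jaws. Starts between 0.003 and 0.011. Turning the crank moves it 8 mm a full turn.
- vise: Dark steel drill vise fixed to the bench on a round base; jaws 90 mm wide, tops at 107 mm, bed under the casting at 62 mm. Origin: bench level, centre of the base. +y runs along the screw from the crank end to the fixed jaw (its face at y = 70 mm, end of bed 105 mm); x across the jaws, z up. Beyond y = -111 mm there is only the screw end and the crank.
- screw_axis (a point): Point on the screw's fixed axis, 84 mm above the bench, at y = -164 mm of vise: centre of the upright circle on which crank_knob runs. Right-hand screw: seen from the crank end, clockwise closes (knob at the top goes towards +x of the vise). Going round takes about 2.5 N at the knob; the screw never runs back by itself.
- crank_knob (a point): Middle of the red crank knob, 18 mm thick, 50 mm long, parallel to the screw (vise y), spinning freely on its pin. Circle radius 50 mm, so it comes down to 34 mm above the bench; the crank's arm is 28 mm from it, towards the vise. Starts anywhere on the circle. Once the casting is gripped a slip clutch lets the crank turn on at about 5 N: half a turn too far does no harm.
- casting: Raw aluminium casting standing loose between the jaws: block 64 (x) by 50 (y, between the jaws) by 52 mm on an 86 by 50 by 10 mm foot; a 45 mm port tube rises from its top at 45 degrees towards -x (robot side) and ends in a 60 mm round flange; 108 mm high. Origin: centre of the underside; axes nearly as the vise's. Starts 1 to 4 mm short of the fixed jaw; the jaw pushes it home.
- port (a point): centre of the port's mouth on that flange, at x = -34 mm, z = 87 mm of the casting; bore 30 mm wide. Its z axis points out of the bore along the bore's axis, 45 degrees up towards -x of the casting; y as the casting's y.
- lamp: Orange pocket lamp, 153 mm long, about 140 g, hanging lens-down in one of the rack's holes. Origin: lens centre, its lower end; z from lens to tail, light shines along -z. From the lens: aluminium head 22 mm thick to 70 mm, black collar 34 mm thick to 75 mm (rests on the rack plate), orange grip 24 mm thick to 145 mm, black tail cap 18 mm thick to 153 mm.
- lamp_grip (a point): point on the lamp's axis, 112 mm from the lens, 157 mm above the bench in the rack: a good height to grip. z axis as the lamp's.
- lamp_tail (a point): tip of the lamp's tail cap, 153 mm from the lens.
- rack: gauge rack: grey plate 270 by 84 by 10 mm on wooden ends, top 115 mm above the bench, with four 28 mm through holes in a row along its x axis, 64 mm apart, centred. Origin: bench level, under the middle of the plate. The lamp and three gauges hang in the holes in any order; none of them rises more than 210 mm above the bench.
- plug_gauge_a: plug gauge with black handle, green band, hanging in the rack, leave it. Origin: lower end, 45 mm below the rack's top; 118 mm long.
- plug_gauge_b: the like with a red band, leave it. Origin: lower end; 118 mm long.
- bore_gauge: bore gauge with blue grip and a 42 mm dial on top, hanging in the rack, leave it. Origin: lower end, 70 mm below the rack's top; 157 mm long.
- ring_big: steel setting ring, 72 mm in diameter, 18 mm high, lying on the bench, leave it. Origin: centre of its underside.
- ring_small: steel setting ring, 54 mm in diameter, 16 mm high, leave it. Origin: centre of its underside.
- cleaner: white closed bottle, 56 mm in diameter, 150 mm high, leave it. Origin: centre of its underside.
- next_casting: a second casting of the same kind standing on the bench at the back, next in turn, leave it. Origin: centre of its underside.
- brush: bench brush lying on the bench, leave it. Origin: its underside.
Not all that is in view belongs to the job. There is more than one size of the lamp; the job needs the larger. What is shaped like the casting but yellow is not meant.

How it is judged:
By the outcome, as a careful person would: the job done as asked, in the order asked, and still so for the second after the job is handed in, while the arm keeps its last pose, push and grip.
It also fails if it takes over 61 s, if anything falls off the work surface, if the arm or the gripper's body presses on something with over 40 N, if the wrist force passes 120 N, or if a joint passes its speed limit or range.

ROBOT

A 6-joint arm with a two-finger parallel gripper is mounted at the origin on the work surface. World frame = base frame: x ahead of the robot, y to its left, z up, the work surface at z = 0. Lengths are in mm, angles in rad, forces in N, time in s.
With the tool pointing down it reaches from about 250 to 775 mm from the base axis. Payload 8.9 kg.
Tool frame: the origin (TCP) lies at the very end of the fingers, on their centre line; the grasp point (between the pads) lies 19 mm behind it; y points along the fingers, z is the direction in which the jaws open and shut, and the axes are right-handed (so a half turn about y gives the same grasp; the last joint's range is limited). The gripper opens to 85 mm and grips with 20 to 120 N. Pads are 22 mm wide; open, the fingers measure 114 mm over their backs; the gripper's body (76 mm by 85 mm) begins 54 mm behind the grasp point. The pads swing forward as they close: fully open they stand 13 mm farther back than shut.
Start: joints at [1.041, 0.291, -0.153, 1.127, 0, 1.431], TCP at [199.981, 485.419, 231.305] pointing down, gripper open.
Joint ranges: [-2.52, 2.52], [-0.91, 1.74], [-1.3, 1.37], [-1.96, 2.02], [-1.52, 1.47], [-3.14, 3.14]. Speed limits (rad/s): [2.22, 2.22, 2.79, 3.14, 3.14, 3.14].

INTERFACE

Orientations are given as a unit quaternion [x, y, z, w].
In Python, from bench import state, viewer, manip gives the robot as it stands.
- The arm moves only by the shell command python3 -m creep 'ROWS' [FORCE]. ROWS is JSON, a list of rows, each an object with "delta_pos": the shift along the tool's x, y, z each as a share of 0.02 m, from -1 to 1, a list of three; "delta_rot": the turn, a rotation vector about the tool's x, y, z each as a share of 5 degrees, from -1 to 1, a list of three; "hand": the closure, from 0 (fully open) to 1 (shut). In form: [{"delta_pos": [dx, dy, dz], "delta_rot": [wx, wy, wz], "hand": hand}, ...]. A call has 1 to 5 rows; each row shifts and turns the commanded pose from where the row before left it, along the tool's axes as they then stand; what a row does not reach is not made up. A row lasts 1/8 s, in which the tool goes at most 62.5 mm and 10.7 degrees, less where a joint would pass 70% of its speed; a pose out of reach is approached as far as the arm can. A call with a number of a shift or a turn outside -1 to 1 is refused whole. A call with a gripper value outside its range is refused whole. The fingers move at their own pace and stop on an object; FORCE is the grip in N (left out, the last holds). Time passes only in rows, so rows that do not move let the fingers close. It gives the time, the measured TCP pose, the force and the opening at its end, in the units of the state.
- state(): the state, without advancing time (a new reading comes with each control period).
- viewer.capture(name): name is "side" or "top"; returns a dict with "image" (480x640x3 uint8, blue, green, red), "camera_matrix" (3x3 intrinsics, pixels), "R" (3x3) and "t" (3): a world point X has camera coordinates R X + t. Camera axes: x right, y down, z forward; pixel columns grow to the right and rows downward; lengths in mm; the calibration is good to about 2 mm. A picture is of the moment at which its call begins. There is no depth.
- manip.close_job(): hands the job in, once; it reports no verdict.
The state is a dict: "time": time; "joints": joint angles; "dq": joint speeds; "tau": joint torques, N m; "tcp_pos": TCP position; "tcp_rot": TCP orientation; "contact_force": force on the tool from outside, world axes, zero at the start; "moment": the same for the moment, N m; "opening": finger opening in mm.
Only numpy, scipy, OpenCV 4.12 (cv2) and the standard library are available. Lean on these libraries where they do the work, as an engineer would, in place of code of your own. Each camera call takes 0.05 s, during which the arm holds its last target.

## Working session

There is one attempt and no reset: what is moved stays moved. The work goes in short steps, Python scripts to look and compute and a shell command to move; the robot and the scene stay as the last step left them, time stands still between calls to the robot, and variables do not carry over. Pictures are saved under pics/ and viewed, and the job is handed in when it is done.

```bash
ls; mkdir -p pics; python3 - <<'E'
from bench import state, viewer, manip
import cv2
s=state();print(s)
for n in("side","top"):
    c=viewer.capture(n);cv2.imwrite(f"pics/{n}0.png",c["image"]);print(n,c["camera_matrix"],c["R"],c["t"])
E
```

```text
pics
{'time': 0.0, 'joints': array([ 1.04071406e+00,  2.91293629e-01, -1.54098025e-01,  1.12670903e+00,
       -3.28854369e-05,  1.43149415e+00]), 'dq': array([-0.00056673,  0.0002561 , -0.00115409, -0.00057538,  0.00097254,
        0.00037057]), 'tau': array([-1.08503704e-03, -5.37144506e+01,  3.31370115e+01,  1.58875919e-02,
       -2.99286303e-04,  6.39695827e-05]), 'tcp_pos': array([199.76567445, 485.04386883, 230.73593638]), 'tcp_rot': array([ 0.69409121, -0.13742466,  0.13714366, -0.69321243]), 'contact_force': array([-0.4421124 ,  0.13114504,  0.94097914]), 'moment': array([ 0.01927378, -0.06196689,  0.01132686]), 'opening': 85.28401142838827}
side [[469.01280032   0.         317.58535157]
 [  0.         469.01280032 238.7083873 ]
 [  0.           0.           1.        ]] [[-0.96441158 -0.2642436   0.00925339]
 [-0.18531547  0.65055595 -0.73650196]
 [ 0.18859608 -0.71200581 -0.67637212]] [ 511.02438656  271.26956938 1177.0641722 ]
top [[568.01088112   0.         315.97924364]
 [  0.         568.01088112 236.95963755]
 [  0.           0.           1.        ]] [[-0.03759375 -0.99928474 -0.00408781]
 [-0.97319575  0.03754042 -0.2268937 ]
 [ 0.22688487 -0.00455155 -0.97391095]] [ -72.50136345  573.26967133 1247.37664211]
```

View pics/side0.png

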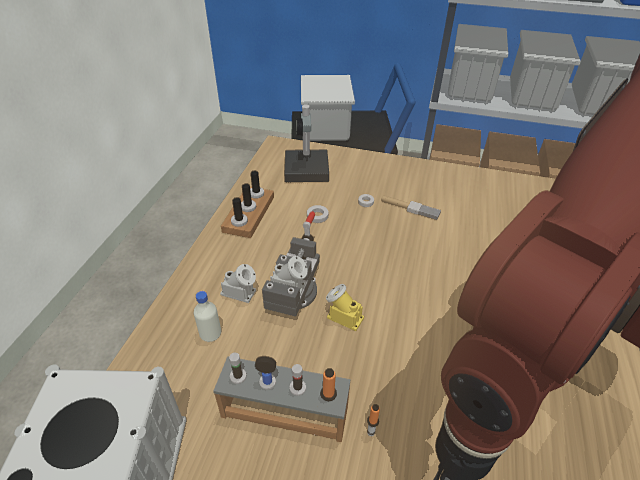

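View pics/top0.png

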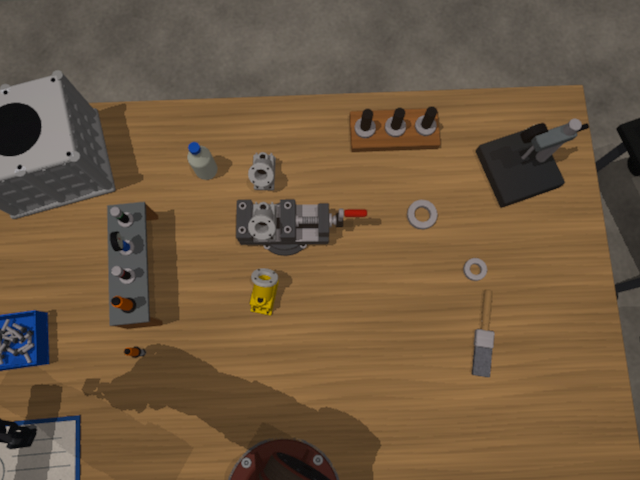

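```bash
cat > h.py <<'E'
import numpy as np, cv2
from scipy.spatial.transform import Rotation as Ro
from scipy.optimize import least_squares
from bench import state, viewer, manip
C={n:None for n in("side","top")}
def cap(n):
    C[n]=viewer.capture(n); return C[n]
def proj(n,X):
    c=C[n]; X=np.atleast_2d(X); p=X@np.array(c["R"]).T+np.array(c["t"]); p=p@np.array(c["camera_matrix"]).T
    return p[:,:2]/p[:,2:]
def ray(n,uv):
    c=C[n]; d=np.linalg.inv(c["camera_matrix"])@np.array([uv[0],uv[1],1.]); R=np.array(c["R"])
    return -R.T@np.array(c["t"]), R.T@d/np.linalg.norm(d)
def tri(a,b):
    f=lambda X: np.r_[proj("side",X)[0]-a,proj("top",X)[0]-b]
    r=least_squares(f,[500,0,100.]); return r.x,np.abs(r.fun).max()
def atz(n,uv,z):
    o,d=ray(n,uv); return o+d*(z-o[2])/d[2]
def crop(n,x0,y0,x1,y1,k,f):
    im=C[n]["image"][y0:y1,x0:x1]; cv2.imwrite(f"pics/{f}.png",cv2.resize(im,None,fx=k,fy=k,interpolation=cv2.INTER_CUBIC))
E
python3 - <<'E'
from h import *
cap("side");cap("top")
crop("side",215,190,375,330,5,"s1");crop("top",225,170,385,270,5,"t1")
crop("side",205,340,395,450,4,"s2");crop("top",95,190,195,370,3.3,"t2")
E
```

```text
(no output)
```

View pics/s1.png

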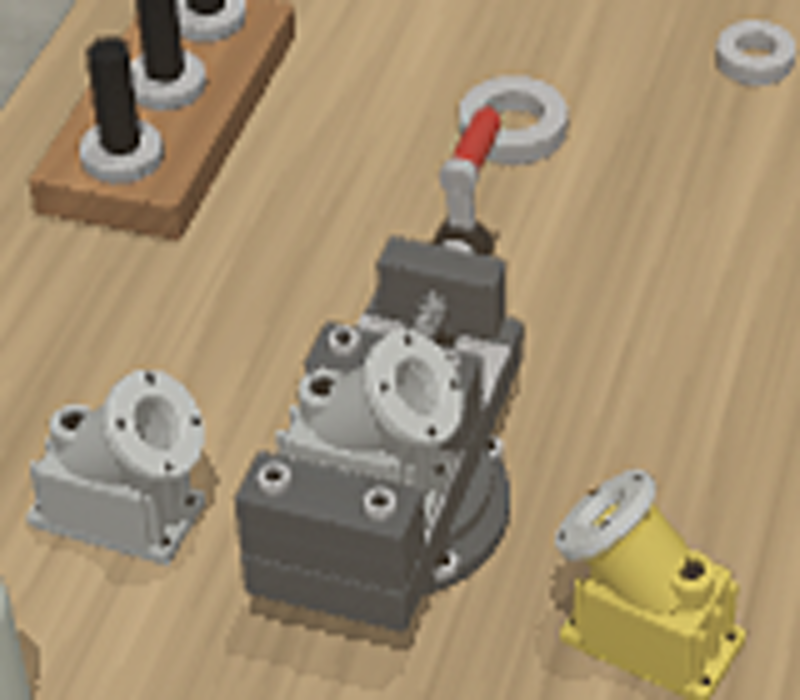

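View pics/t1.png

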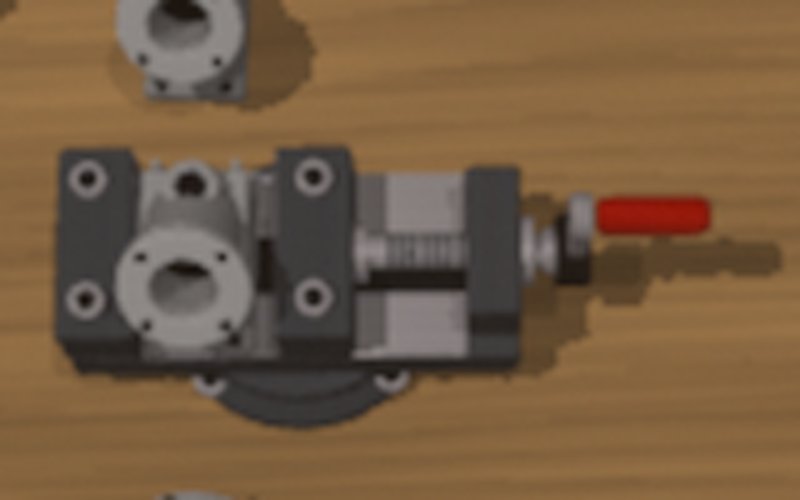

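View pics/s2.png

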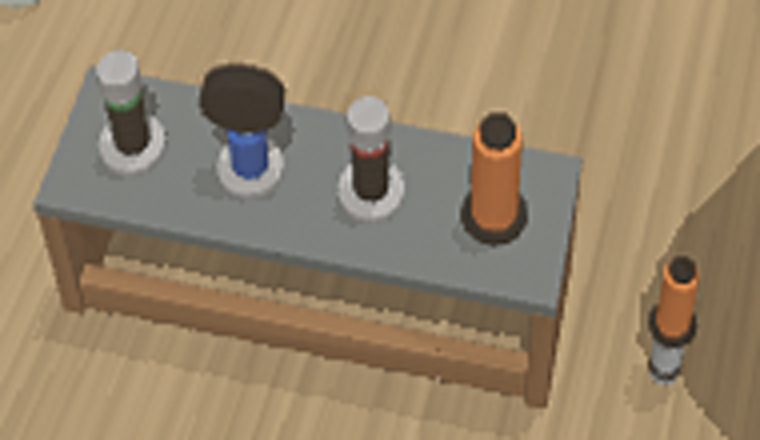

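View pics/t2.png

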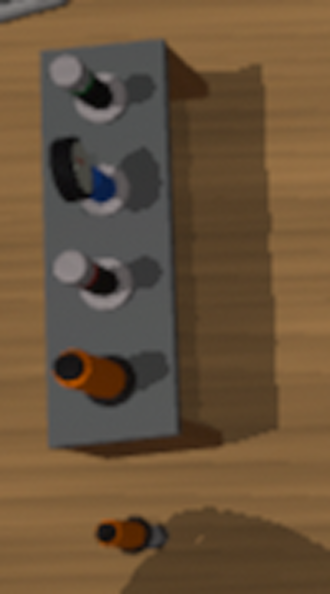

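```bash
python3 - <<'E'
from h import *
cap("side");cap("top")
S=lambda U,V:np.array([215+(U+.5)/5-.5,190+(V+.5)/5-.5]);T=lambda U,V:np.array([225+(U+.5)/5-.5,170+(V+.5)/5-.5])
S2=lambda U,V:np.array([205+(U+.5)/4-.5,340+(V+.5)/4-.5]);T2=lambda U,V:np.array([95+(U+.5)/3.3-.5,190+(V+.5)/3.3-.5])
for n,a,b in [("knobmid",S(478,138),T(654,215)),("knobtip",S(488,112),T(710,216)),("knobnear",S(466,163),T(597,215)),("port",S(416,385),T(184,286)),
 ("bolt fx far",S(274,477),T(88,179)),("bolt fx near",S(379,502),T(86,299)),("bolt mv far",S(344,339),T(313,178)),
 ]: print(n,*tri(a,b))
for n,a,b in [("tail",S2(498,130),T2(70,367)),("greentop",S2(118,64),T2(66,70)),("redtop",S2(369,110),T2(70,268))]: print(n,*tri(a,b))
cs=[atz("top",T2(*p),115) for p in [(42,52),(163,40),(178,433),(49,447)]]
cs2=[atz("side",S2(*p),115) for p in [(38,207),(90,66),(581,158),(555,306)]]
print(np.round(cs,1),np.round(cs2,1))
for p in [(62,150),(132,150),(58,335),(278,150),(350,150),(354,350),(467,168),(520,168)]: print(p,atz("top",T(*p),107))
E
```

```text
knobmid [ 604.16989312 -182.78266848  138.08896209] 0.4096026882874071
knobtip [ 603.9027726  -207.46483783  137.10586295] 0.05505971850379865
knobnear [ 604.26498927 -157.58316702  140.34340955] 0.5379948306392066
port [576.87421826  23.53136098 150.1105129 ] 0.3593138178293316
bolt fx far [637.74858901  69.53385239 112.77773658] 0.39843486003474027
bolt fx near [582.14117796  70.92474699 112.63166602] 0.34419602947741623
bolt mv far [634.38606385 -31.9932926  113.55135942] 0.2655373504699128
tail [422.30647505 316.91887994 194.77897206] 0.18464636794629996
greentop [613.53387983 329.12242739 190.17174107] 0.24289541606029275
redtop [485.33453445 320.92934655 190.971023  ] 0.08581819852417993
[[649.8 373.3 115. ]
 [655.1 290.9 115. ]
 [387.3 272.8 115. ]
 [381.4 356.5 115. ]] [[646.6 374.9 115. ]
 [654.5 290.6 115. ]
 [386.3 273.2 115. ]
 [381.2 355.6 115. ]]
(62, 150) [654.54991644  82.06244568 107.        ]
(132, 150) [653.31334248  50.24338699 107.        ]
(58, 335) [568.19476591  84.37587123 107.        ]
(278, 150) [650.73503886 -16.10055722 107.        ]
(350, 150) [649.46396276 -48.807412   107.        ]
(354, 350) [556.20141    -47.88535962 107.        ]
(467, 168) [ 638.88920639 -101.61394963  107.        ]
(520, 168) [ 637.95613312 -125.640859    107.        ]
```

```bash
cat > ov.py <<'E'
from h import *
import sys
cap("side");cap("top")
ox,oy,yaw=map(float,sys.argv[1:4]); jaw=float(sys.argv[4]); kth=float(sys.argv[5]); tag=sys.argv[6]; cy=float(sys.argv[7]) if len(sys.argv)>7 else 43
Rz=Ro.from_euler('z',yaw,degrees=True).as_matrix(); o=np.array([ox,oy,0])
W=lambda P:np.atleast_2d(P)@Rz.T+o
def poly(n,P,col,im,x0,y0,k):
    p=(proj(n,P)+.5-[x0,y0])*k-.5; cv2.polylines(im,[np.round(p).astype(int)],False,col,1,cv2.LINE_AA)
for n,(x0,y0,x1,y1) in {"side":(215,190,375,330),"top":(225,170,385,270)}.items():
    im=cv2.resize(C[n]["image"][y0:y1,x0:x1],None,fx=5,fy=5,interpolation=cv2.INTER_CUBIC)
    P=lambda X,c:poly(n,W(X),c,im,x0,y0,5)
    P([[-45,70,107],[45,70,107],[45,105,107],[-45,105,107],[-45,70,107]],(0,255,0))
    P([[-45,105,107],[-45,105,30]],(0,255,0));P([[45,105,107],[45,105,30]],(0,255,0))
    t=np.linspace(0,2*np.pi,60)
    P(np.c_[50*np.sin(t),-164+0*t,84+50*np.cos(t)],(255,255,0))
    k=np.array([50*np.sin(np.radians(kth)),-164,84+50*np.cos(np.radians(kth))])
    P([k-[0,25,0],k+[0,25,0]],(255,0,0)); P([[0,-164,84],[0,-111,84]],(255,0,255))
    port=np.array([-34,cy,62+87.]); e1=np.array([0,1,0]);e2=np.array([.7071,0,.7071])
    for r in(15,30): P(port+r*(np.outer(np.cos(t),e1)+np.outer(np.sin(t),e2)),(0,0,255))
    P([port,port+40*np.array([-.7071,0,.7071])],(0,0,255))
    cv2.imwrite(f"pics/ov_{n}_{tag}.png",im)
E
python3 ov.py 606 -17 -2 0.007 3 a
python3 - <<'E'
from h import *
s=state();R=Ro.from_quat(s["tcp_rot"]).as_matrix();print(R.round(3))
E
```

```text
[[ 0.925 -0.     0.381]
 [-0.381 -0.     0.925]
 [ 0.    -1.    -0.   ]]
```

View pics/ov_side_a.png

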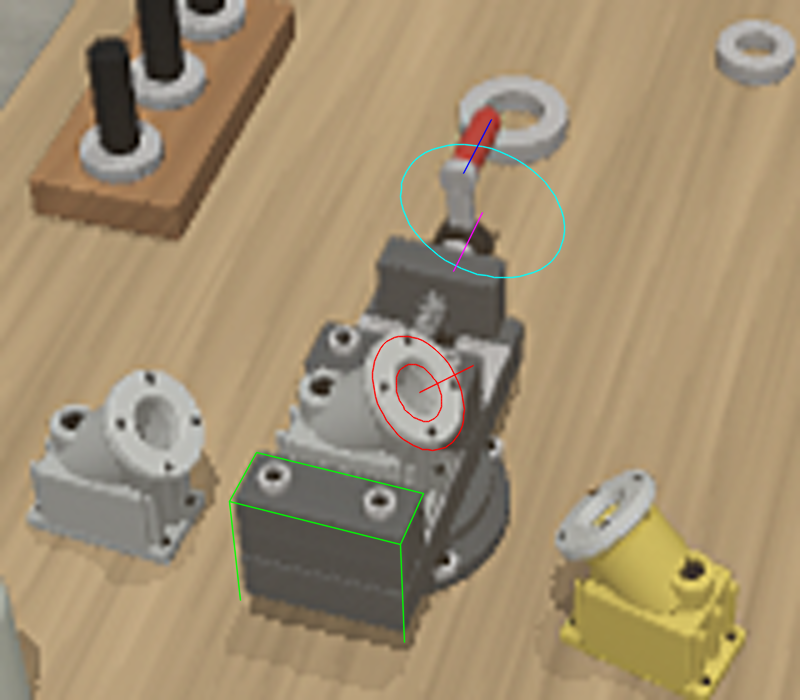

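View pics/ov_top_a.png

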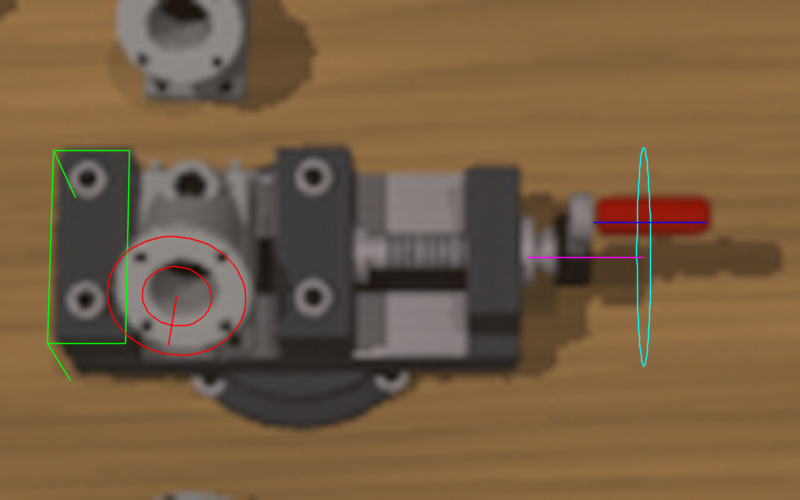

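```bash
python3 ov.py 607.5 -20.5 -1.7 0.007 3 b; python3 -c "
import cv2,numpy as np
a=cv2.imread('pics/ov_side_b.png')[50:650,150:600];b=cv2.imread('pics/ov_top_b.png')[100:450]
b=cv2.resize(b,(0,0),fx=.9,fy=.9)
cv2.imwrite('pics/ovb1.png',a);cv2.imwrite('pics/ovb2.png',b)"
```

```text
(no output)
```

View pics/ovb1.png

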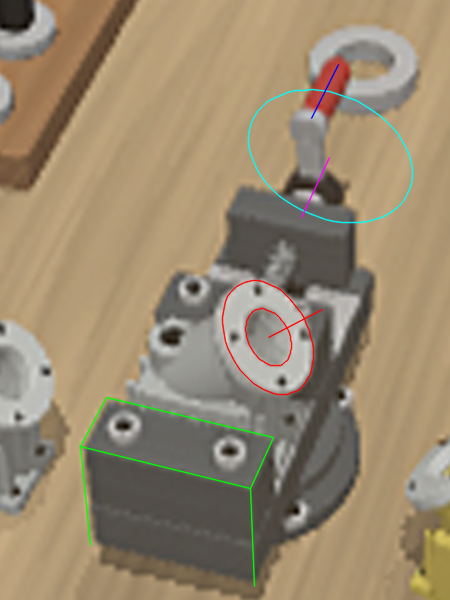

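View pics/ovb2.png

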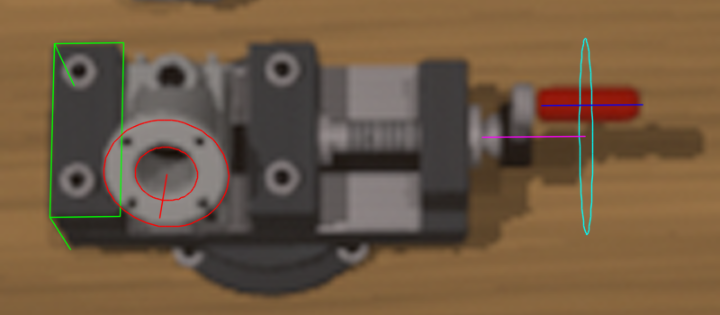

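```bash
cat > plan.py <<'E'
from h import *
def pose():
    s=state(); return np.array(s["tcp_pos"]),Ro.from_quat(s["tcp_rot"])
def rot(ty,tz):
    y=np.array(ty,float);y/=np.linalg.norm(y); z=np.array(tz,float); z-=y*(y@z); z/=np.linalg.norm(z)
    return Ro.from_matrix(np.c_[np.cross(y,z),y,z])
def plan(p1,R1,n=None,start=None):
    p0,R0=start or pose(); p1=np.array(p1,float)
    d=R0.inv()*R1; w=d.as_rotvec(); loc=R0.inv().apply(p1-p0)
    ns=[n] if n else range(1,200)
    for n in ns:
        r=Ro.from_rotvec(w/n); A=sum((r**k).as_matrix() for k in range(n)); dp=np.linalg.solve(A,loc)/20; wr=np.degrees(w/n)/5
        if max(abs(dp).max(),abs(wr).max())<=1: break
    print(f"n={n} dp={dp.round(3).tolist()} rot={wr.round(3).tolist()}")
    p,R=p0,R0; pts=[]
    for k in range(n): p=p+R.apply(np.round(dp,2)*20); R=R*Ro.from_rotvec(np.radians(np.round(wr,2)*5)); pts.append(p.round().tolist())
    print("path",pts[::max(1,n//6)],"end",p.round(1),"roterr deg",round(np.degrees((R.inv()*R1).magnitude()),2))
    return (p,R)
def st():
    s=state();print("t",round(s["time"],2),"tcp",s["tcp_pos"].round(1),"j",s["joints"].round(3),"F",s["contact_force"].round(1),"open",round(s["opening"],1))
    print(Ro.from_quat(s["tcp_rot"]).as_matrix().round(3).tolist())
E
python3 - <<'E'
from plan import *
st()
a=np.array([.03*.5,.5,-.866]);xv=np.array([.9996,-.03,0])
print("--A"); q=plan([330,150,240],rot([0,0,-1],[.9,.43,0]))
print("--B"); q=plan([600,-190,220],rot(a,xv),start=q)
print("--Bdirect"); plan([600,-190,220],rot(a,xv))
E
```

```text
t 0.5 tcp [200.  485.4 231.3] j [ 1.041  0.291 -0.153  1.127  0.     1.431] F [ 0.1 -0.5 -0.3] open 85.5
[[0.925, -0.0, 0.381], [-0.381, -0.0, 0.925], [-0.0, -1.0, -0.0]]
--A
n=17 dp=[0.967, -0.026, -0.485] rot=[0.0, 0.495, 0.0]
path [[214.0, 469.0, 232.0], [241.0, 435.0, 233.0], [264.0, 398.0, 234.0], [284.0, 360.0, 235.0], [301.0, 320.0, 237.0], [314.0, 279.0, 238.0], [324.0, 237.0, 239.0], [330.0, 194.0, 240.0], [333.0, 151.0, 241.0]] end [332.9 150.9 241.5] roterr deg 0.42
--B
n=20 dp=[0.985, -0.184, 0.464] rot=[0.073, 0.27, 0.294]
path [[350.0, 137.0, 245.0], [398.0, 94.0, 253.0], [444.0, 46.0, 257.0], [486.0, -4.0, 256.0], [524.0, -57.0, 251.0], [559.0, -113.0, 241.0], [589.0, -169.0, 226.0]] end [ 598.3 -188.2  220.2] roterr deg 0.49
--Bdirect
n=41 dp=[0.997, -0.249, -0.058] rot=[0.088, 0.33, 0.128]
path [[218.0, 477.0, 236.0], [321.0, 413.0, 261.0], [412.0, 330.0, 276.0], [488.0, 233.0, 282.0], [546.0, 124.0, 277.0], [584.0, 7.0, 262.0], [601.0, -113.0, 237.0]] end [ 599.9 -192.9  216.3] roterr deg 0.49
```

```bash
python3 -m creep '[{"delta_pos":[0.97,-0.03,-0.48],"delta_rot":[0,0.5,0],"hand":0},{"delta_pos":[0.97,-0.03,-0.48],"delta_rot":[0,0.5,0],"hand":0},{"delta_pos":[0.97,-0.03,-0.48],"delta_rot":[0,0.5,0],"hand":0},{"delta_pos":[0.97,-0.03,-0.48],"delta_rot":[0,0.5,0],"hand":0},{"delta_pos":[0.97,-0.03,-0.48],"delta_rot":[0,0.5,0],"hand":0}]' 40
python3 -m creep '[{"delta_pos":[0.97,-0.03,-0.48],"delta_rot":[0,0.5,0],"hand":0},{"delta_pos":[0.97,-0.03,-0.48],"delta_rot":[0,0.5,0],"hand":0},{"delta_pos":[0.97,-0.03,-0.48],"delta_rot":[0,0.5,0],"hand":0},{"delta_pos":[0.97,-0.03,-0.48],"delta_rot":[0,0.5,0],"hand":0},{"delta_pos":[0.97,-0.03,-0.48],"delta_rot":[0,0.5,0],"hand":0}]'
python3 -m creep '[{"delta_pos":[0.97,-0.03,-0.48],"delta_rot":[0,0.5,0],"hand":0},{"delta_pos":[0.97,-0.03,-0.48],"delta_rot":[0,0.5,0],"hand":0},{"delta_pos":[0.97,-0.03,-0.48],"delta_rot":[0,0.5,0],"hand":0},{"delta_pos":[0.97,-0.03,-0.48],"delta_rot":[0,0.5,0],"hand":0},{"delta_pos":[0.97,-0.03,-0.48],"delta_rot":[0,0.5,0],"hand":0}]'
python3 - <<'E'
from plan import *
st()
a=np.array([.03*.5,.5,-.866]);xv=np.array([.9996,-.03,0])
plan([600,-190,220],rot(a,xv))
E
```

```text
time: 1.12
tcp_pos: [264.3, 397.8, 234.4]
tcp_rot: [-0.674, 0.212, -0.212, 0.674]
contact_force: [-0.7, 0.5, 0.2]
opening: 85.7
time: 1.75
tcp_pos: [307.7, 298.9, 237.4]
tcp_rot: [-0.647, 0.285, -0.285, 0.647]
contact_force: [-0.6, -0.5, 0.3]
opening: 85.7
time: 2.38
tcp_pos: [328.7, 192.9, 240.4]
tcp_rot: [-0.612, 0.353, -0.353, 0.613]
contact_force: [0.4, -0.2, 0.0]
opening: 85.1
t 2.38 tcp [328.7 192.9 240.4] j [ 0.338  0.008 -0.469  1.093 -0.     1.385] F [ 0.4 -0.2  0. ] open 85.1
[[0.5, 0.0, 0.866], [-0.866, 0.0, 0.5], [0.0, -1.0, 0.0]]
n=23 dp=[0.962, -0.191, 0.359] rot=[0.072, 0.27, 0.254]
path [[345.0, 180.0, 244.0], [390.0, 138.0, 253.0], [433.0, 93.0, 259.0], [473.0, 44.0, 261.0], [509.0, -7.0, 258.0], [541.0, -60.0, 252.0], [569.0, -115.0, 242.0], [593.0, -171.0, 227.0]] end [ 600.3 -189.4  221.7] roterr deg 0.53
```

```bash
for i in 1; do python3 -m creep '[{"delta_pos":[0.96,-0.19,0.36],"delta_rot":[0.07,0.27,0.25],"hand":0},{"delta_pos":[0.96,-0.19,0.36],"delta_rot":[0.07,0.27,0.25],"hand":0},{"delta_pos":[0.96,-0.19,0.36],"delta_rot":[0.07,0.27,0.25],"hand":0},{"delta_pos":[0.96,-0.19,0.36],"delta_rot":[0.07,0.27,0.25],"hand":0},{"delta_pos":[0.96,-0.19,0.36],"delta_rot":[0.07,0.27,0.25],"hand":0}]'; done
python3 -m creep '[{"delta_pos":[0.96,-0.19,0.36],"delta_rot":[0.07,0.27,0.25],"hand":0},{"delta_pos":[0.96,-0.19,0.36],"delta_rot":[0.07,0.27,0.25],"hand":0},{"delta_pos":[0.96,-0.19,0.36],"delta_rot":[0.07,0.27,0.25],"hand":0},{"delta_pos":[0.96,-0.19,0.36],"delta_rot":[0.07,0.27,0.25],"hand":0},{"delta_pos":[0.96,-0.19,0.36],"delta_rot":[0.07,0.27,0.25],"hand":0}]'
python3 -m creep '[{"delta_pos":[0.96,-0.19,0.36],"delta_rot":[0.07,0.27,0.25],"hand":0},{"delta_pos":[0.96,-0.19,0.36],"delta_rot":[0.07,0.27,0.25],"hand":0},{"delta_pos":[0.96,-0.19,0.36],"delta_rot":[0.07,0.27,0.25],"hand":0},{"delta_pos":[0.96,-0.19,0.36],"delta_rot":[0.07,0.27,0.25],"hand":0},{"delta_pos":[0.96,-0.19,0.36],"delta_rot":[0.07,0.27,0.25],"hand":0}]'
python3 -m creep '[{"delta_pos":[0.96,-0.19,0.36],"delta_rot":[0.07,0.27,0.25],"hand":0},{"delta_pos":[0.96,-0.19,0.36],"delta_rot":[0.07,0.27,0.25],"hand":0},{"delta_pos":[0.96,-0.19,0.36],"delta_rot":[0.07,0.27,0.25],"hand":0},{"delta_pos":[0.96,-0.19,0.36],"delta_rot":[0.07,0.27,0.25],"hand":0},{"delta_pos":[0.96,-0.19,0.36],"delta_rot":[0.07,0.27,0.25],"hand":0}]'
python3 - <<'E'
from plan import *
st()
a=np.array([.03*.5,.5,-.866]);xv=np.array([.9996,-.03,0])
q=plan([604.5,-235,215],rot(a,xv))
g=np.array([604.5,-189,134])
plan(g+19*a,rot(a,xv),start=q)
E
```

```text
time: 3.0
tcp_pos: [405.4, 123.7, 255.7]
tcp_rot: [-0.561, 0.416, -0.36, 0.619]
contact_force: [0.6, -0.7, 0.4]
opening: 85.6
time: 3.62
tcp_pos: [473.1, 44.7, 260.5]
tcp_rot: [-0.506, 0.476, -0.364, 0.62]
contact_force: [-0.4, -0.6, 0.4]
opening: 85.3
time: 4.25
tcp_pos: [531.1, -41.7, 254.4]
tcp_rot: [-0.447, 0.533, -0.366, 0.618]
contact_force: [0.0, 0.9, -0.1]
opening: 85.5
time: 4.88
tcp_pos: [578.2, -133.0, 237.1]
tcp_rot: [-0.386, 0.586, -0.366, 0.611]
contact_force: [0.6, -0.4, -0.4]
opening: 85.1
t 4.88 tcp [ 578.2 -133.   237.1] j [-0.555  0.592  0.241  1.473  0.375  0.922] F [ 0.6 -0.4 -0.4] open 85.1
[[0.044, -0.005, 0.999], [-0.9, 0.434, 0.042], [-0.434, -0.901, 0.014]]
n=6 dp=[0.843, -0.23, 0.207] rot=[0.04, 0.135, 0.141]
path [[583.0, -150.0, 234.0], [588.0, -167.0, 231.0], [592.0, -184.0, 227.0], [597.0, -201.0, 223.0], [601.0, -218.0, 219.0], [605.0, -235.0, 215.0]] end [ 604.9 -234.7  215.2] roterr deg 0.14
n=6 dp=[0.008, 0.935, -0.015] rot=[0.0, 0.005, 0.001]
path [[605.0, -226.0, 199.0], [605.0, -216.0, 182.0], [605.0, -207.0, 166.0], [605.0, -198.0, 150.0], [605.0, -189.0, 133.0], [605.0, -179.0, 117.0]] end [ 605.4 -179.4  116.9] roterr deg 0.14
```

```bash
python3 -m creep '[{"delta_pos":[0.84,-0.23,0.21],"delta_rot":[0.04,0.13,0.14],"hand":0},{"delta_pos":[0.84,-0.23,0.21],"delta_rot":[0.04,0.14,0.14],"hand":0},{"delta_pos":[0.84,-0.23,0.21],"delta_rot":[0.04,0.13,0.14],"hand":0},{"delta_pos":[0.84,-0.23,0.21],"delta_rot":[0.04,0.14,0.14],"hand":0},{"delta_pos":[0.84,-0.23,0.21],"delta_rot":[0.04,0.13,0.14],"hand":0}]'
python3 -m creep '[{"delta_pos":[0.84,-0.23,0.21],"delta_rot":[0.04,0.14,0.14],"hand":0},{"delta_pos":[0,0.9,0],"delta_rot":[0,0,0],"hand":0},{"delta_pos":[0,0.9,0],"delta_rot":[0,0,0],"hand":0},{"delta_pos":[0,0.9,0],"delta_rot":[0,0,0],"hand":0}]'
python3 - <<'E'
from plan import *
st()
a=np.array([.03*.5,.5,-.866]);xv=np.array([.9996,-.03,0])
g=np.array([604.5,-189,134])
plan(g+19*a,rot(a,xv))
cap("side");cap("top")
crop("side",255,150,375,270,5,"s3");crop("top",305,150,465,270,5,"t3")
E
```

```text
time: 5.5
tcp_pos: [600.8, -217.7, 219.4]
tcp_rot: [-0.352, 0.612, -0.363, 0.608]
contact_force: [0.0, -0.3, -0.6]
opening: 85.5
time: 6.0
tcp_pos: [605.4, -207.0, 168.0]
tcp_rot: [-0.345, 0.617, -0.363, 0.607]
contact_force: [-0.5, 0.1, -0.2]
opening: 85.4
t 6.0 tcp [ 605.4 -207.   168. ] j [-0.654  0.787  0.384  1.493  0.417  0.877] F [-0.5  0.1 -0.2] open 85.4
[[-0.026, 0.015, 1.0], [-0.866, 0.499, -0.03], [-0.499, -0.867, -0.0]]
n=3 dp=[0.023, 0.957, -0.023] rot=[0.001, 0.001, 0.005]
path [[605.0, -198.0, 151.0], [605.0, -189.0, 134.0], [605.0, -179.0, 117.0]] end [ 605.  -179.2  117.5] roterr deg 0.08
```

View pics/s3.png

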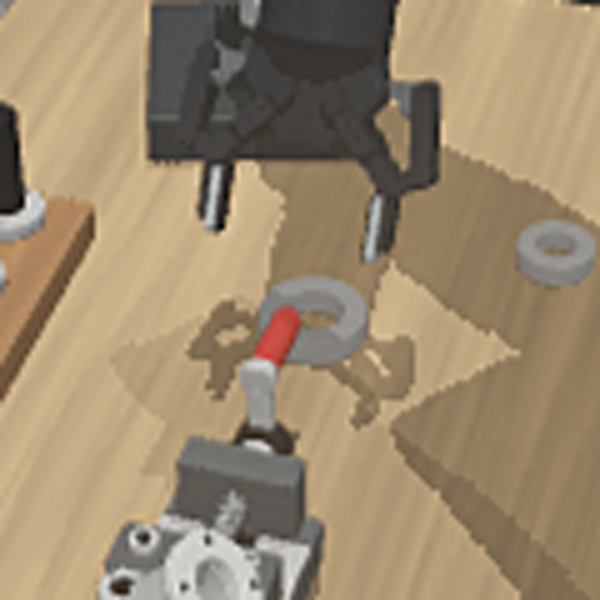

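View pics/t3.png

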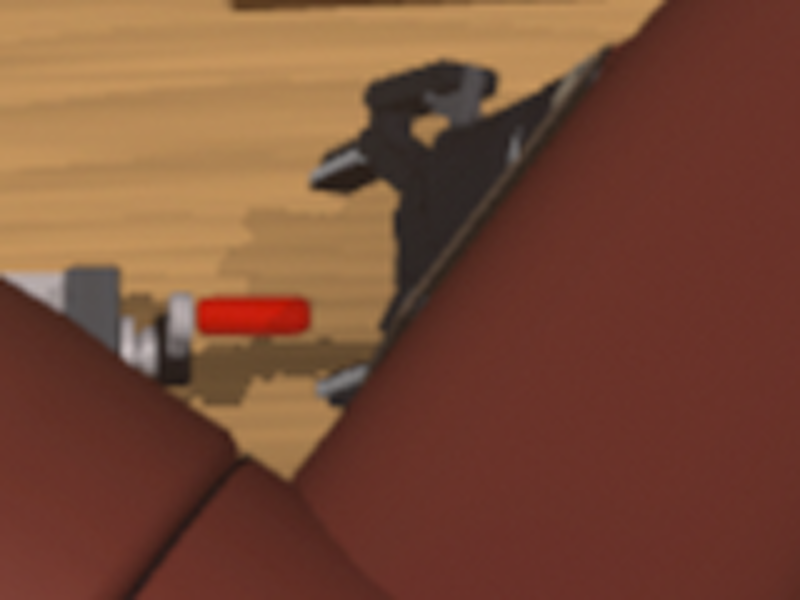

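```bash
python3 - <<'E'
from plan import *
cap("side");cap("top")
p,R=pose()
S=lambda U,V:np.array([255+(U+.5)/5-.5,150+(V+.5)/5-.5]);T=lambda U,V:np.array([305+(U+.5)/5-.5,150+(V+.5)/5-.5])
for a,b in[((212,228),(315,183)),((372,260),(322,385))]:
  x,e=tri(S(*a),T(*b)); print(x.round(1),e, R.inv().apply(x-p).round(1))
x,e=tri(S(278,335),T(253,315)); print("knob",x,e, R.inv().apply(x-p).round(1))
E
```

```text
[ 648.7 -208.   187.7] 0.028229218554997715 [ -9.7 -16.   43.3]
[ 558.1 -205.8  187.3] 0.9979267976934807 [ -9.1 -15.9 -47.3]
knob [ 603.6494359  -182.12472072  140.80003886] 0.29874320878133176 [-7.6 36.8 -2.4]
```

```bash
python3 -m creep '[{"delta_pos":[0,0.95,0],"delta_rot":[0,0,0],"hand":0},{"delta_pos":[0,0.95,0],"delta_rot":[0,0,0],"hand":0},{"delta_pos":[0,0.95,0],"delta_rot":[0,0,0],"hand":0}]' 40
python3 -m creep '[{"delta_pos":[0,0,0],"delta_rot":[0,0,0],"hand":1},{"delta_pos":[0,0,0],"delta_rot":[0,0,0],"hand":1},{"delta_pos":[0,0,0],"delta_rot":[0,0,0],"hand":1},{"delta_pos":[0,0,0],"delta_rot":[0,0,0],"hand":1},{"delta_pos":[0,0,0],"delta_rot":[0,0,0],"hand":1}]' 40
python3 - <<'E'
from plan import *
st()
cap("side");cap("top")
crop("side",255,150,375,270,5,"s4");crop("top",305,150,425,270,5,"t4")
E
```

```text
time: 6.58
tcp_pos: [606.7, -179.3, 119.7]
tcp_rot: [-0.345, 0.617, -0.364, 0.607]
contact_force: [-0.1, 1.0, 0.3]
opening: 85.5
time: 7.2
tcp_pos: [606.5, -179.4, 119.8]
tcp_rot: [-0.345, 0.617, -0.363, 0.607]
contact_force: [-1.0, -2.6, 4.5]
opening: 16.7
t 7.2 tcp [ 606.5 -179.4  119.8] j [-0.621  0.787  0.256  1.35   0.427  0.912] F [-1.  -2.6  4.5] open 16.7
[[-0.025, 0.016, 1.0], [-0.867, 0.498, -0.03], [-0.498, -0.867, 0.001]]
```

View pics/s4.png

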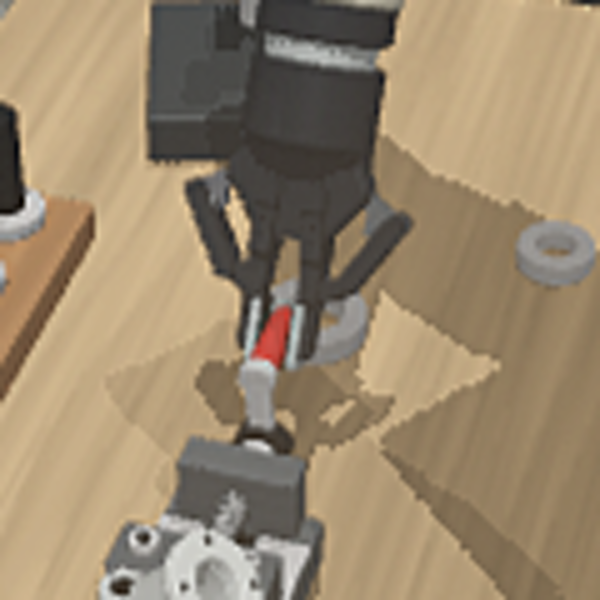

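View pics/t4.png

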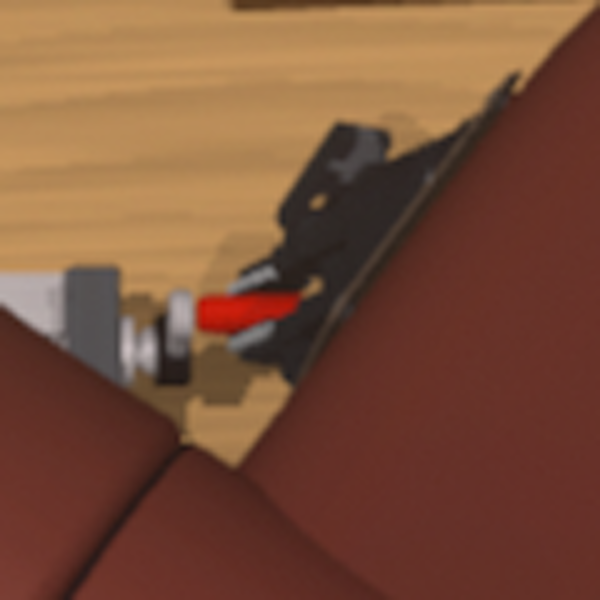

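```bash
python3 - <<'E'
import numpy as np
for k in range(24):
    t=np.radians(11.5+15*k); print(11.5+15*k, "[%.2f,%.2f,%.2f]"%(.325*np.sin(t),.566*np.sin(t),.653*np.cos(t)))
E
python3 -m creep '[{"delta_pos":[0.06,0.11,0.64],"delta_rot":[0,0,0],"hand":1},{"delta_pos":[0.14,0.25,0.58],"delta_rot":[0,0,0],"hand":1}]' 40
python3 -c "
from plan import *;st()"
```

```text
11.5 [0.06,0.11,0.64]
26.5 [0.15,0.25,0.58]
41.5 [0.22,0.38,0.49]
56.5 [0.27,0.47,0.36]
71.5 [0.31,0.54,0.21]
86.5 [0.32,0.56,0.04]
101.5 [0.32,0.55,-0.13]
116.5 [0.29,0.51,-0.29]
131.5 [0.24,0.42,-0.43]
146.5 [0.18,0.31,-0.54]
161.5 [0.10,0.18,-0.62]
176.5 [0.02,0.03,-0.65]
191.5 [-0.06,-0.11,-0.64]
206.5 [-0.15,-0.25,-0.58]
221.5 [-0.22,-0.38,-0.49]
236.5 [-0.27,-0.47,-0.36]
251.5 [-0.31,-0.54,-0.21]
266.5 [-0.32,-0.56,-0.04]
281.5 [-0.32,-0.55,0.13]
296.5 [-0.29,-0.51,0.29]
311.5 [-0.24,-0.42,0.43]
326.5 [-0.18,-0.31,0.54]
341.5 [-0.10,-0.18,0.62]
356.5 [-0.02,-0.03,0.65]
time: 7.55
tcp_pos: [631.5, -180.0, 111.5]
tcp_rot: [-0.345, 0.617, -0.364, 0.607]
contact_force: [-1.6, -4.9, 2.6]
opening: 16.5
t 7.55 tcp [ 631.5 -180.   111.5] j [-0.601  0.836  0.333  1.368  0.433  0.932] F [-1.6 -4.9  2.6] open 16.5
[[-0.025, 0.016, 1.0], [-0.867, 0.498, -0.03], [-0.498, -0.867, 0.001]]
```

```bash

python3 -m creep '[{"delta_pos":[0.22,0.38,0.49],"delta_rot":[0,0,0],"hand":1},{"delta_pos":[0.27,0.47,0.36],"delta_rot":[0,0,0],"hand":1},{"delta_pos":[0.31,0.54,0.21],"delta_rot":[0,0,0],"hand":1}]'
python3 -c "
from plan import *;st()
cap('side');cap('top')
crop('side',255,150,375,270,5,'s5');crop('top',305,150,425,270,5,'t5')"
```

```text
time: 7.92
tcp_pos: [652.8, -180.6, 78.4]
tcp_rot: [-0.345, 0.617, -0.363, 0.607]
contact_force: [-2.0, -5.0, 1.3]
opening: 16.6
t 7.92 tcp [ 652.8 -180.6   78.4] j [-0.585  0.901  0.377  1.34   0.437  0.949] F [-2.  -5.   1.3] open 16.6
[[-0.025, 0.016, 1.0], [-0.867, 0.498, -0.029], [-0.498, -0.867, 0.001]]
```

View pics/s5.png

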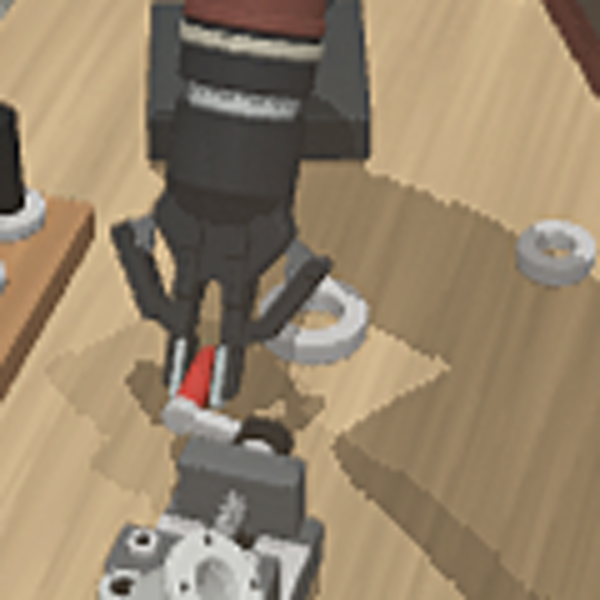

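View pics/t5.png

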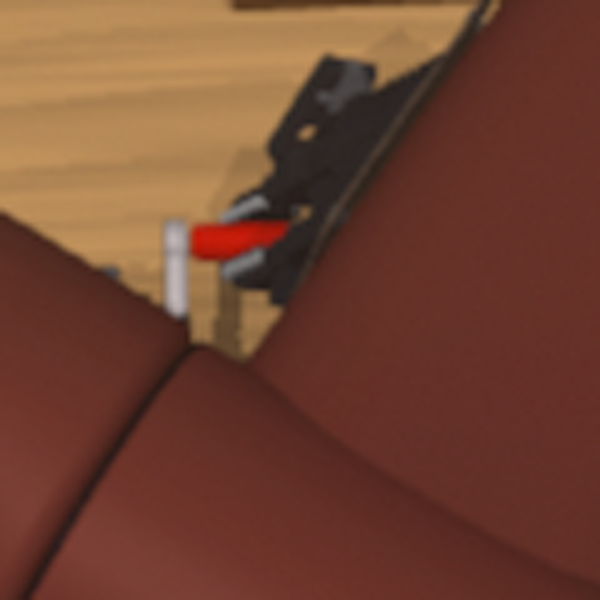

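```bash

python3 -m creep '[{"delta_pos":[0.32,0.56,0.04],"delta_rot":[0,0,0],"hand":1},{"delta_pos":[0.32,0.55,-0.13],"delta_rot":[0,0,0],"hand":1},{"delta_pos":[0.29,0.51,-0.29],"delta_rot":[0,0,0],"hand":1},{"delta_pos":[0.24,0.42,-0.43],"delta_rot":[0,0,0],"hand":1}]'
python3 -m creep '[{"delta_pos":[0.18,0.31,-0.54],"delta_rot":[0,0,0],"hand":1},{"delta_pos":[0.1,0.18,-0.62],"delta_rot":[0,0,0],"hand":1},{"delta_pos":[0.02,0.03,-0.65],"delta_rot":[0,0,0],"hand":1}]'
python3 -c "
from plan import *;st()
cap('side');cap('top')
crop('side',0,0,640,480,1,'s6')"
```

```text
time: 8.52
tcp_pos: [635.1, -180.0, 30.8]
tcp_rot: [-0.345, 0.617, -0.363, 0.606]
contact_force: [-6.3, -9.0, 9.3]
opening: 16.2
time: 8.9
tcp_pos: [599.9, -179.0, 19.8]
tcp_rot: [-0.345, 0.617, -0.364, 0.607]
contact_force: [2.7, -6.2, 9.7]
opening: 16.9
t 8.9 tcp [ 599.9 -179.    19.8] j [-0.627  0.871  0.144  1.154  0.426  0.906] F [ 2.7 -6.2  9.7] open 16.9
[[-0.025, 0.017, 1.0], [-0.867, 0.498, -0.03], [-0.498, -0.867, 0.002]]
```

View pics/s6.png

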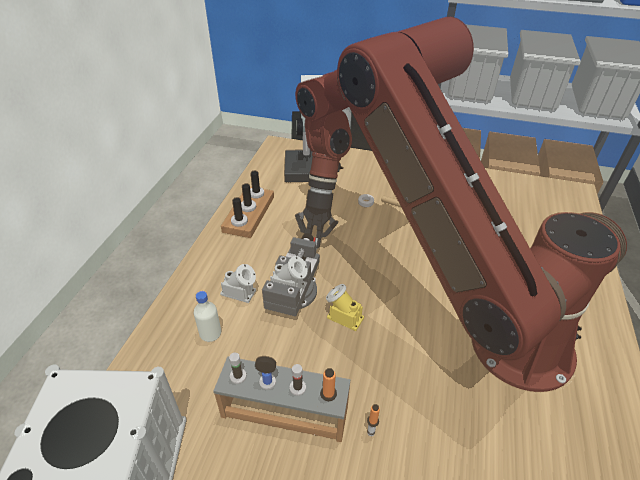

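```bash

python3 -m creep '[{"delta_pos":[-0.08,-0.15,-0.64],"delta_rot":[0,0,0],"hand":1},{"delta_pos":[-0.15,-0.25,-0.58],"delta_rot":[0,0,0],"hand":1},{"delta_pos":[-0.22,-0.38,-0.49],"delta_rot":[0,0,0],"hand":1},{"delta_pos":[-0.27,-0.47,-0.36],"delta_rot":[0,0,0],"hand":1}]'
python3 -m creep '[{"delta_pos":[-0.31,-0.54,-0.21],"delta_rot":[0,0,0],"hand":1},{"delta_pos":[-0.32,-0.56,-0.04],"delta_rot":[0,0,0],"hand":1},{"delta_pos":[-0.32,-0.55,0.13],"delta_rot":[0,0,0],"hand":1},{"delta_pos":[-0.29,-0.51,0.29],"delta_rot":[0,0,0],"hand":1}]'
python3 -m creep '[{"delta_pos":[-0.24,-0.42,0.43],"delta_rot":[0,0,0],"hand":1},{"delta_pos":[-0.18,-0.31,0.54],"delta_rot":[0,0,0],"hand":1},{"delta_pos":[-0.1,-0.18,0.62],"delta_rot":[0,0,0],"hand":1},{"delta_pos":[-0.02,-0.03,0.65],"delta_rot":[0,0,0],"hand":1}]'
python3 -c "
from plan import *;st()
cap('side');cap('top')
crop('side',235,190,355,310,5,'s7')"
```

```text
time: 9.5
tcp_pos: [558.3, -177.9, 48.1]
tcp_rot: [-0.345, 0.617, -0.364, 0.607]
contact_force: [4.9, -7.0, -1.7]
opening: 16.9
time: 10.0
tcp_pos: [561.4, -178.0, 97.7]
tcp_rot: [-0.345, 0.617, -0.363, 0.606]
contact_force: [2.5, -6.2, -7.3]
opening: 16.2
time: 10.5
tcp_pos: [606.3, -179.3, 120.0]
tcp_rot: [-0.345, 0.617, -0.363, 0.606]
contact_force: [-2.5, -6.7, 2.4]
opening: 16.5
t 10.5 tcp [ 606.3 -179.3  120. ] j [-0.621  0.787  0.258  1.352  0.426  0.912] F [-2.5 -6.7  2.4] open 16.5
[[-0.026, 0.014, 1.0], [-0.867, 0.498, -0.03], [-0.498, -0.867, -0.001]]
```

View pics/s7.png

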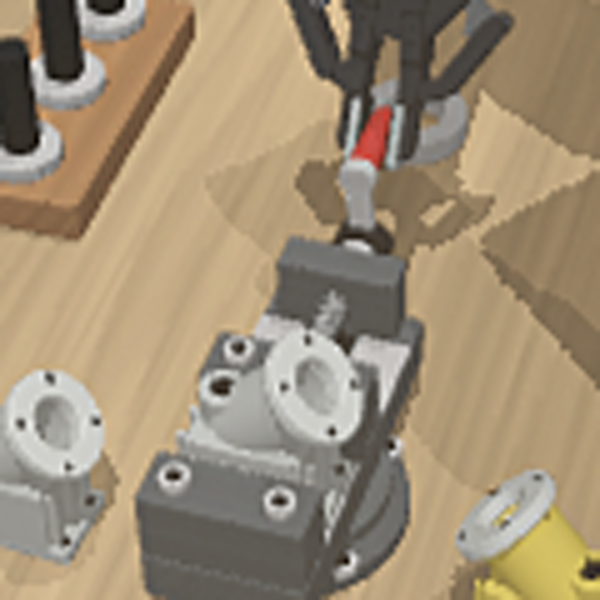

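```bash
cat > f.py <<'E'
from plan import *
st(); cap('side'); cv2.imwrite('pics/side_t%.2f.png'%state()['time'],C['side']['image'])
a=cv2.cvtColor(C['side']['image'],cv2.COLOR_BGR2GRAY).astype(np.float32)
b=cv2.cvtColor(cv2.imread('pics/side0.png'),cv2.COLOR_BGR2GRAY)
def track(n,x,y,r=5):
    t=b[y-r:y+r+1,x-r:x+r+1]; R=cv2.matchTemplate(a.astype(np.uint8)[y-r-8:y+r+9,x-r-8:x+r+9],t,cv2.TM_CCOEFF_NORMED)
    k=8; Ru=cv2.resize(R,None,fx=k,fy=k,interpolation=cv2.INTER_CUBIC); _,m,_,l=cv2.minMaxLoc(Ru)
    print(n,round((l[0]+.5)/k-.5-8,2),round((l[1]+.5)/k-.5-8,2),round(m,2))
track('jawbolt',284,257);track('casting knob bolt',279,267);track('fixedbolt',269,285)
E
python3 f.py
python3 -m creep '[{"delta_pos":[0.06,0.11,0.64],"delta_rot":[0,0,0],"hand":1},{"delta_pos":[0.14,0.25,0.58],"delta_rot":[0,0,0],"hand":1},{"delta_pos":[0.22,0.38,0.49],"delta_rot":[0,0,0],"hand":1},{"delta_pos":[0.27,0.47,0.36],"delta_rot":[0,0,0],"hand":1}]'; python3 f.py
python3 -m creep '[{"delta_pos":[0.31,0.54,0.21],"delta_rot":[0,0,0],"hand":1},{"delta_pos":[0.32,0.56,0.04],"delta_rot":[0,0,0],"hand":1},{"delta_pos":[0.32,0.55,-0.13],"delta_rot":[0,0,0],"hand":1},{"delta_pos":[0.29,0.51,-0.29],"delta_rot":[0,0,0],"hand":1}]';python3 f.py
python3 -m creep '[{"delta_pos":[0.24,0.42,-0.43],"delta_rot":[0,0,0],"hand":1},{"delta_pos":[0.18,0.31,-0.54],"delta_rot":[0,0,0],"hand":1},{"delta_pos":[0.1,0.18,-0.62],"delta_rot":[0,0,0],"hand":1},{"delta_pos":[0.02,0.03,-0.65],"delta_rot":[0,0,0],"hand":1}]';python3 f.py
```

```text
t 10.6 tcp [ 607.5 -179.3  119.8] j [-0.62   0.788  0.259  1.35   0.427  0.912] F [ 3.4 -7.   5.2] open 16.5
[[-0.025, 0.016, 1.0], [-0.867, 0.497, -0.029], [-0.498, -0.867, 0.001]]
jawbolt -0.94 1.81 0.83
casting knob bolt -0.06 0.06 0.94
fixedbolt -0.06 0.06 0.99
time: 11.15
tcp_pos: [648.5, -180.5, 91.7]
tcp_rot: [-0.345, 0.617, -0.364, 0.607]
contact_force: [-1.5, -6.2, 2.6]
opening: 16.8
t 11.15 tcp [ 648.5 -180.5   91.7] j [-0.588  0.882  0.375  1.358  0.436  0.946] F [-1.5 -6.2  2.6] open 16.8
[[-0.025, 0.016, 1.0], [-0.867, 0.498, -0.03], [-0.498, -0.867, 0.001]]
jawbolt -1.19 2.06 0.74
casting knob bolt -0.06 0.06 0.92
fixedbolt -0.06 0.06 0.99
time: 11.7
tcp_pos: [644.5, -180.3, 41.3]
tcp_rot: [-0.345, 0.617, -0.363, 0.607]
contact_force: [-1.8, -8.4, 5.0]
opening: 16.7
t 11.7 tcp [ 644.5 -180.3   41.3] j [-0.591  0.919  0.313  1.261  0.435  0.943] F [-1.8 -8.4  5. ] open 16.7
[[-0.025, 0.015, 1.0], [-0.867, 0.498, -0.029], [-0.498, -0.867, 0.0]]
jawbolt -1.31 2.69 0.71
casting knob bolt -0.06 0.06 0.9
fixedbolt -0.06 0.06 0.99
time: 12.25
tcp_pos: [599.6, -179.1, 20.0]
tcp_rot: [-0.345, 0.617, -0.364, 0.607]
contact_force: [2.7, -7.4, 4.5]
opening: 16.9
t 12.25 tcp [ 599.6 -179.1   20. ] j [-0.626  0.871  0.144  1.155  0.425  0.906] F [ 2.7 -7.4  4.5] open 16.9
[[-0.025, 0.016, 1.0], [-0.867, 0.497, -0.03], [-0.498, -0.867, 0.001]]
jawbolt -1.56 2.81 0.73
casting knob bolt -0.19 0.31 0.85
fixedbolt -0.06 0.06 0.99
```

```bash

python3 -m creep '[{"delta_pos":[-0.06,-0.11,-0.64],"delta_rot":[0,0,0],"hand":1},{"delta_pos":[-0.15,-0.25,-0.58],"delta_rot":[0,0,0],"hand":1},{"delta_pos":[-0.22,-0.38,-0.49],"delta_rot":[0,0,0],"hand":1},{"delta_pos":[-0.27,-0.47,-0.36],"delta_rot":[0,0,0],"hand":1}]';python3 f.py
python3 -m creep '[{"delta_pos":[-0.31,-0.54,-0.21],"delta_rot":[0,0,0],"hand":1},{"delta_pos":[-0.32,-0.56,-0.04],"delta_rot":[0,0,0],"hand":1},{"delta_pos":[-0.32,-0.55,0.13],"delta_rot":[0,0,0],"hand":1}]';python3 f.py
python3 -m creep '[{"delta_pos":[-0.29,-0.51,0.29],"delta_rot":[0,0,0],"hand":1},{"delta_pos":[-0.24,-0.42,0.43],"delta_rot":[0,0,0],"hand":1},{"delta_pos":[-0.18,-0.31,0.54],"delta_rot":[0,0,0],"hand":1}]';python3 f.py
python3 -m creep '[{"delta_pos":[-0.1,-0.18,0.62],"delta_rot":[0,0,0],"hand":1},{"delta_pos":[-0.02,-0.03,0.65],"delta_rot":[0,0,0],"hand":1}]';python3 f.py
```

```text
time: 12.8
tcp_pos: [558.3, -177.9, 48.1]
tcp_rot: [-0.345, 0.617, -0.364, 0.607]
contact_force: [6.1, -7.4, -1.9]
opening: 16.5
t 12.8 tcp [ 558.3 -177.9   48.1] j [-0.662  0.782  0.037  1.152  0.413  0.869] F [ 6.1 -7.4 -1.9] open 16.5
[[-0.025, 0.016, 1.0], [-0.867, 0.497, -0.03], [-0.497, -0.867, 0.001]]
jawbolt -1.81 3.19 0.69
casting knob bolt -0.31 0.94 0.87
fixedbolt -0.06 -0.06 0.99
time: 13.22
tcp_pos: [555.7, -177.9, 85.9]
tcp_rot: [-0.346, 0.617, -0.363, 0.606]
contact_force: [5.6, -6.9, -7.8]
opening: 16.7
t 13.22 tcp [ 555.7 -177.9   85.9] j [-0.664  0.739  0.062  1.222  0.412  0.867] F [ 5.6 -6.9 -7.8] open 16.7
[[-0.026, 0.014, 1.0], [-0.867, 0.497, -0.029], [-0.497, -0.868, -0.0]]
jawbolt -1.81 3.44 0.68
casting knob bolt -0.44 0.94 0.88
fixedbolt -0.06 -0.06 0.99
time: 13.65
tcp_pos: [579.8, -178.5, 114.3]
tcp_rot: [-0.346, 0.618, -0.363, 0.606]
contact_force: [-4.5, -8.3, -4.1]
opening: 16.7
t 13.65 tcp [ 579.8 -178.5  114.3] j [-0.642  0.75   0.168  1.309  0.417  0.89 ] F [-4.5 -8.3 -4.1] open 16.7
[[-0.027, 0.012, 1.0], [-0.867, 0.497, -0.029], [-0.498, -0.867, -0.003]]
jawbolt -1.81 3.44 0.68
casting knob bolt -0.44 0.94 0.88
fixedbolt -0.06 -0.06 0.99
time: 13.95
tcp_pos: [605.7, -179.2, 120.0]
tcp_rot: [-0.345, 0.618, -0.363, 0.606]
contact_force: [-5.9, -7.5, 3.5]
opening: 16.6
t 13.95 tcp [ 605.7 -179.2  120. ] j [-0.621  0.787  0.257  1.352  0.425  0.913] F [-5.9 -7.5  3.5] open 16.6
[[-0.027, 0.013, 1.0], [-0.867, 0.498, -0.03], [-0.498, -0.867, -0.002]]
jawbolt -1.81 3.44 0.68
casting knob bolt -0.44 0.94 0.88
fixedbolt -0.06 -0.06 0.99
```

```bash
python3 -m creep '[{"delta_pos":[0,0,0],"delta_rot":[0,0,0],"hand":0},{"delta_pos":[0,0,0],"delta_rot":[0,0,0],"hand":0},{"delta_pos":[0,0,0],"delta_rot":[0,0,0],"hand":0},{"delta_pos":[0,-0.6,0],"delta_rot":[0,0,0],"hand":0},{"delta_pos":[0,-1,0],"delta_rot":[0,0,0],"hand":0}]'
python3 -m creep '[{"delta_pos":[0,-1,0],"delta_rot":[0,0,0],"hand":0},{"delta_pos":[0,-1,0],"delta_rot":[0,0,0],"hand":0},{"delta_pos":[0,-1,0],"delta_rot":[0,0,0],"hand":0},{"delta_pos":[0,-1,0],"delta_rot":[0,0,0],"hand":0},{"delta_pos":[0,-1,0],"delta_rot":[0,0,0],"hand":0}]'
python3 - <<'E'
from plan import *
st()
ry=[-.0625,.998,0]
q=plan([540,-60,260],rot([0.1,.0,-1],[.85,.5,0]))
q=plan([422,317,250],rot([0,0,-1],ry),start=q)
E
```

```text
time: 14.62
tcp_pos: [605.5, -194.4, 148.7]
tcp_rot: [-0.345, 0.618, -0.362, 0.607]
contact_force: [-0.0, 0.4, 0.1]
opening: 85.4
time: 15.25
tcp_pos: [604.2, -244.9, 236.2]
tcp_rot: [-0.345, 0.617, -0.363, 0.607]
contact_force: [0.7, -0.2, -0.3]
opening: 85.4
t 15.25 tcp [ 604.2 -244.9  236.2] j [-0.697  0.814  0.614  1.712  0.403  0.833] F [ 0.7 -0.2 -0.3] open 85.4
[[-0.025, 0.015, 1.0], [-0.866, 0.498, -0.03], [-0.499, -0.867, 0.001]]
n=10 dp=[-0.996, 0.142, -0.106] rot=[-0.06, -0.66, -0.61]
path [[603.0, -226.0, 244.0], [600.0, -207.0, 250.0], [596.0, -188.0, 256.0], [591.0, -169.0, 260.0], [585.0, -150.0, 263.0], [577.0, -131.0, 265.0], [569.0, -112.0, 266.0], [560.0, -94.0, 265.0], [550.0, -76.0, 263.0], [539.0, -60.0, 261.0]] end [539.  -59.5 260.5] roterr deg 0.02
n=16 dp=[-0.951, 0.036, 0.881] rot=[-0.035, -0.787, 0.066]
path [[545.0, -34.0, 260.0], [550.0, 17.0, 259.0], [549.0, 69.0, 258.0], [540.0, 120.0, 257.0], [525.0, 169.0, 255.0], [503.0, 216.0, 253.0], [475.0, 260.0, 252.0], [440.0, 299.0, 250.0]] end [421.5 316.2 249.1] roterr deg 0.54
```

```bash
python3 -m creep '[{"delta_pos":[-1,0.14,-0.11],"delta_rot":[-0.06,-0.66,-0.61],"hand":0},{"delta_pos":[-1,0.14,-0.11],"delta_rot":[-0.06,-0.66,-0.61],"hand":0},{"delta_pos":[-1,0.14,-0.11],"delta_rot":[-0.06,-0.66,-0.61],"hand":0},{"delta_pos":[-1,0.14,-0.11],"delta_rot":[-0.06,-0.66,-0.61],"hand":0},{"delta_pos":[-1,0.14,-0.11],"delta_rot":[-0.06,-0.66,-0.61],"hand":0}]'
python3 -m creep '[{"delta_pos":[-1,0.14,-0.11],"delta_rot":[-0.06,-0.66,-0.61],"hand":0},{"delta_pos":[-1,0.14,-0.11],"delta_rot":[-0.06,-0.66,-0.61],"hand":0},{"delta_pos":[-1,0.14,-0.11],"delta_rot":[-0.06,-0.66,-0.61],"hand":0},{"delta_pos":[-1,0.14,-0.11],"delta_rot":[-0.06,-0.66,-0.61],"hand":0},{"delta_pos":[-1,0.14,-0.11],"delta_rot":[-0.06,-0.66,-0.61],"hand":0}]'
python3 -m creep '[{"delta_pos":[-0.95,0.04,0.88],"delta_rot":[-0.03,-0.79,0.07],"hand":0},{"delta_pos":[-0.95,0.04,0.88],"delta_rot":[-0.03,-0.79,0.07],"hand":0},{"delta_pos":[-0.95,0.04,0.88],"delta_rot":[-0.03,-0.79,0.07],"hand":0},{"delta_pos":[-0.95,0.04,0.88],"delta_rot":[-0.03,-0.79,0.07],"hand":0},{"delta_pos":[-0.95,0.04,0.88],"delta_rot":[-0.03,-0.79,0.07],"hand":0}]'
python3 -m creep '[{"delta_pos":[-0.95,0.04,0.88],"delta_rot":[-0.03,-0.79,0.07],"hand":0},{"delta_pos":[-0.95,0.04,0.88],"delta_rot":[-0.03,-0.79,0.07],"hand":0},{"delta_pos":[-0.95,0.04,0.88],"delta_rot":[-0.03,-0.79,0.07],"hand":0},{"delta_pos":[-0.95,0.04,0.88],"delta_rot":[-0.03,-0.79,0.07],"hand":0},{"delta_pos":[-0.95,0.04,0.88],"delta_rot":[-0.03,-0.79,0.07],"hand":0}]'
python3 - <<'E'
from plan import *
st()
ry=[-.0625,.998,0]
q=plan([422,317,250],rot([0,0,-1],ry))
E
```

```text
time: 15.88
tcp_pos: [584.6, -148.6, 262.7]
tcp_rot: [-0.48, 0.476, -0.379, 0.631]
contact_force: [-0.7, 0.3, 1.0]
opening: 85.5
time: 16.5
tcp_pos: [538.9, -58.6, 260.3]
tcp_rot: [-0.596, 0.318, -0.38, 0.631]
contact_force: [0.4, -0.1, 0.3]
opening: 85.7
time: 17.12
tcp_pos: [549.1, 70.2, 258.0]
tcp_rot: [-0.652, 0.217, -0.26, 0.679]
contact_force: [0.3, 0.6, 1.2]
opening: 85.7
time: 17.75
tcp_pos: [514.6, 194.5, 254.3]
tcp_rot: [-0.688, 0.109, -0.133, 0.705]
contact_force: [-0.4, -0.2, 0.1]
opening: 85.4
t 17.75 tcp [514.6 194.5 254.3] j [ 0.222  0.293 -0.09   1.148  0.011  0.566] F [-0.4 -0.2  0.1] open 85.4
[[0.941, 0.037, 0.337], [-0.338, 0.019, 0.941], [0.028, -0.999, 0.031]]
n=6 dp=[-0.945, 0.035, 0.876] rot=[-0.047, -0.776, 0.064]
path [[503.0, 217.0, 254.0], [490.0, 240.0, 253.0], [475.0, 261.0, 252.0], [459.0, 281.0, 252.0], [441.0, 300.0, 251.0], [423.0, 317.0, 250.0]] end [422.5 317.3 250.4] roterr deg 0.19
```

```bash
python3 -m creep '[{"delta_pos":[-0.95,0.04,0.88],"delta_rot":[-0.05,-0.78,0.06],"hand":0},{"delta_pos":[-0.95,0.04,0.88],"delta_rot":[-0.05,-0.78,0.06],"hand":0},{"delta_pos":[-0.95,0.04,0.88],"delta_rot":[-0.05,-0.78,0.06],"hand":0},{"delta_pos":[-0.95,0.04,0.88],"delta_rot":[-0.05,-0.78,0.06],"hand":0},{"delta_pos":[-0.95,0.04,0.88],"delta_rot":[-0.05,-0.78,0.06],"hand":0}]'
python3 -m creep '[{"delta_pos":[-0.9,0.04,0.86],"delta_rot":[-0.05,-0.78,0.06],"hand":0},{"delta_pos":[0,0,0],"delta_rot":[0,0,0],"hand":0}]'
python3 - <<'E'
from plan import *
st()
cap('side');cap('top')
crop('side',205,230,405,440,3,'s8');crop('top',75,170,335,370,3,'t8')
E
```

```text
time: 18.38
tcp_pos: [440.3, 299.9, 250.1]
tcp_rot: [-0.706, -0.001, -0.004, 0.708]
contact_force: [0.5, -0.7, 0.2]
opening: 85.3
time: 18.62
tcp_pos: [422.0, 317.4, 249.1]
tcp_rot: [0.707, 0.023, -0.022, -0.706]
contact_force: [0.3, 0.2, 0.8]
opening: 85.3
t 18.62 tcp [422.  317.4 249.1] j [ 0.508  0.287 -0.111  1.172 -0.002  0.444] F [0.3 0.2 0.8] open 85.3
[[0.998, 0.002, -0.064], [0.064, -0.002, 0.998], [0.002, -1.0, -0.002]]
```

View pics/s8.png

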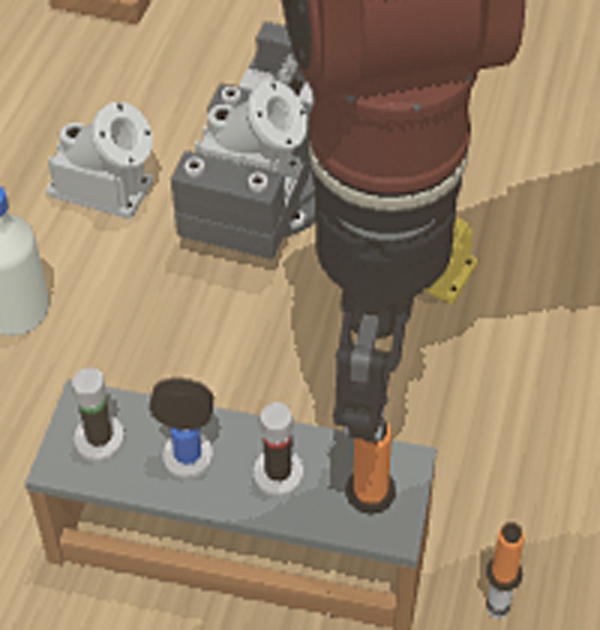

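View pics/t8.png

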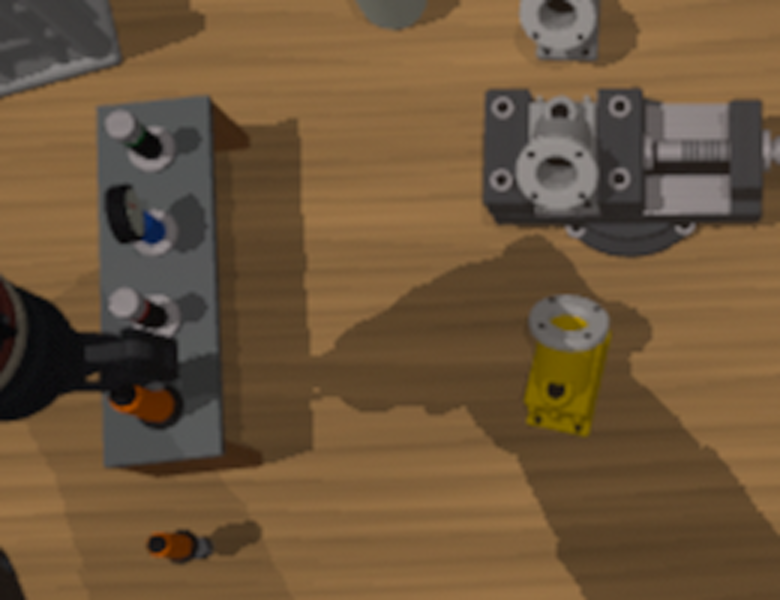

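```bash
python3 - <<'E'
from plan import *
p,R=pose()
for n,x0,y0,f in(('side',205,230,'s9'),('top',75,170,'t9')):
    cap(n); im=cv2.imread('pics/'+('s8' if n=='side' else 't8')+'.png')
    for s in(1,-1):
      for ex in (-11,11):
        P=[p+R.apply([ex,-13,s*43.]),p+R.apply([ex,-13,s*57.])]
        q=(proj(n,P)+.5-[x0,y0])*3-.5; cv2.line(im,tuple(q[0].round().astype(int)),tuple(q[1].round().astype(int)),(0,255,0),1)
    for L in([[422.2,317.2,45],[422.2,317.2,198]],): 
        q=(proj(n,np.array(L))+.5-[x0,y0])*3-.5; cv2.line(im,tuple(q[0].round().astype(int)),tuple(q[1].round().astype(int)),(255,0,0),1)
    im=im[280:520,250:450] if n=='side' else im[280:460,0:260]
    cv2.imwrite(f'pics/{f}.png',cv2.resize(im,None,fx=2.4,fy=2.4))
E
```

```text
(no output)
```

View pics/s9.png

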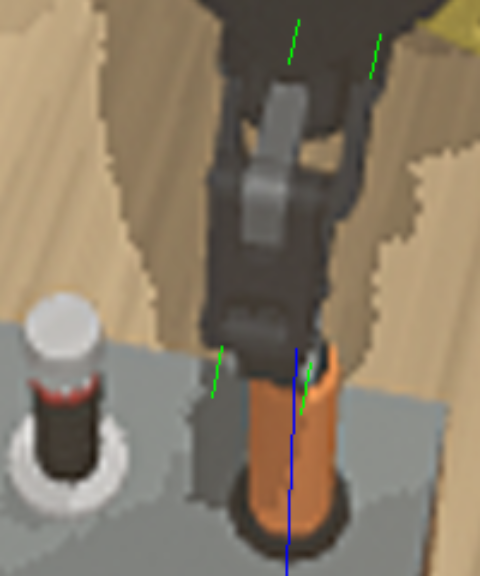

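View pics/t9.png

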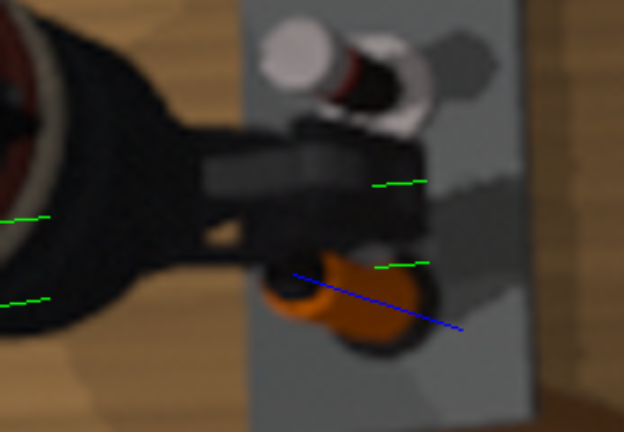

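```bash
python3 -m creep '[{"delta_pos":[0,0.93,0],"delta_rot":[0,0,0],"hand":0},{"delta_pos":[0,0.93,0],"delta_rot":[0,0,0],"hand":0},{"delta_pos":[0,0.93,0],"delta_rot":[0,0,0],"hand":0}]' 50
python3 -m creep '[{"delta_pos":[0,0.92,0],"delta_rot":[0,0,0],"hand":0},{"delta_pos":[0,0.92,0],"delta_rot":[0,0,0],"hand":0},{"delta_pos":[0,0.9,0],"delta_rot":[0,0,0],"hand":0}]' 50
python3 - <<'E'
from plan import *
st()
cap('side');cap('top')
crop('side',255,300,405,440,4,'s10');crop('top',55,250,205,370,4,'t10')
E
```

```text
time: 19.2
tcp_pos: [423.5, 315.9, 192.1]
tcp_rot: [0.708, 0.022, -0.021, -0.706]
contact_force: [-0.8, -0.5, 0.6]
opening: 85.6
time: 19.58
tcp_pos: [423.5, 315.8, 137.3]
tcp_rot: [0.708, 0.022, -0.021, -0.706]
contact_force: [-1.1, -0.6, -0.3]
opening: 85.6
t 19.57 tcp [423.5 315.8 137.3] j [ 0.504  0.369 -0.301  0.9   -0.003  0.443] F [-1.1 -0.6 -0.3] open 85.6
[[0.998, 0.002, -0.06], [0.06, -0.002, 0.998], [0.002, -1.0, -0.002]]
```

View pics/s10.png

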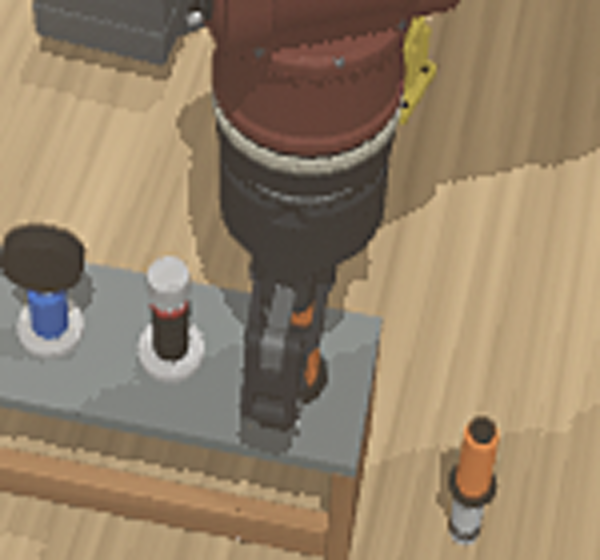

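View pics/t10.png

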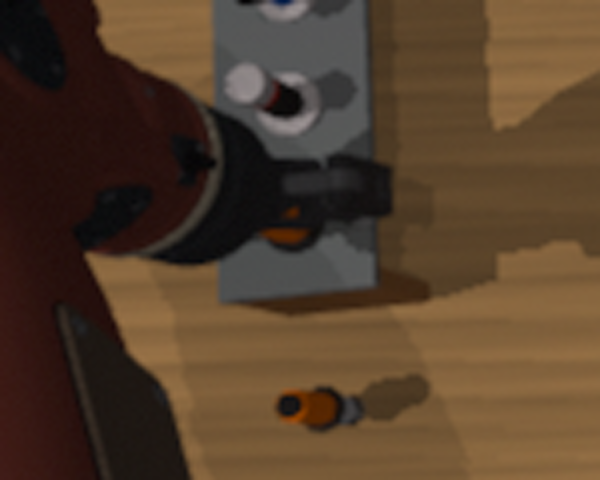

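```bash
python3 - <<'E'
from plan import *
cap('side');cap('top')
c=lambda x0,y0,k,U,V:[x0+(U+.5)/k-.5,y0+(V+.5)/k-.5]
print("finger top cam z150", atz('top',c(55,250,4,375,190),150),atz('top',c(55,250,4,375,190),170))
print("finger side cam z150", atz('side',c(255,300,4,270,425),150),atz('side',c(255,300,4,270,425),170))
print("lamp tail top", atz('top',c(95,190,3.3,70,367),198),"side",atz('side',c(205,340,4,498,130),198))
print("collar top", atz('top',c(95,190,3.3,109,380),120),"side",atz('side',c(205,340,4,495,215),120))
E
```

```text
finger top cam z150 [433.84006796 264.41438201 150.        ] [431.1333583  258.50939927 170.        ]
finger side cam z150 [422.56043659 364.12337574 150.        ] [420.14858664 374.40664948 170.        ]
lamp tail top [422.26091381 315.81243635 198.        ] side [421.56285912 318.87565086 198.        ]
collar top [422.97875138 317.43515249 120.        ] side [420.93545817 319.297337   120.        ]
```

```bash
python3 -m creep '[{"delta_pos":[-0.08,0,0.05],"delta_rot":[0,0,0],"hand":0.3},{"delta_pos":[0,0,0],"delta_rot":[0,0,0],"hand":1},{"delta_pos":[0,0,0],"delta_rot":[0,0,0],"hand":1},{"delta_pos":[0,0,0],"delta_rot":[0,0,0],"hand":1},{"delta_pos":[0,0,0],"delta_rot":[0,0,0],"hand":1}]' 50
python3 -m creep '[{"delta_pos":[0,0,0],"delta_rot":[0,0,0],"hand":1},{"delta_pos":[0,-0.3,0],"delta_rot":[0,0,0],"hand":1},{"delta_pos":[0,-0.6,0],"delta_rot":[0,0,0],"hand":1}]' 50
python3 - <<'E'
from plan import *
st()
cap('side');cap('top')
crop('side',255,300,405,440,4,'s11');crop('top',55,250,205,370,4,'t11')
E
```

```text
time: 20.4
tcp_pos: [421.4, 317.5, 138.1]
tcp_rot: [0.707, 0.023, -0.021, -0.706]
contact_force: [-1.9, -0.3, 5.6]
opening: 23.0
time: 20.78
tcp_pos: [420.8, 317.1, 155.8]
tcp_rot: [0.708, 0.022, -0.022, -0.706]
contact_force: [-0.7, 0.3, -1.5]
opening: 22.9
t 20.77 tcp [420.8 317.1 155.8] j [ 0.509  0.35  -0.276  0.946 -0.003  0.446] F [-0.7  0.3 -1.5] open 22.9
[[0.998, 0.0, -0.062], [0.062, -0.003, 0.998], [0.0, -1.0, -0.003]]
```

View pics/s11.png

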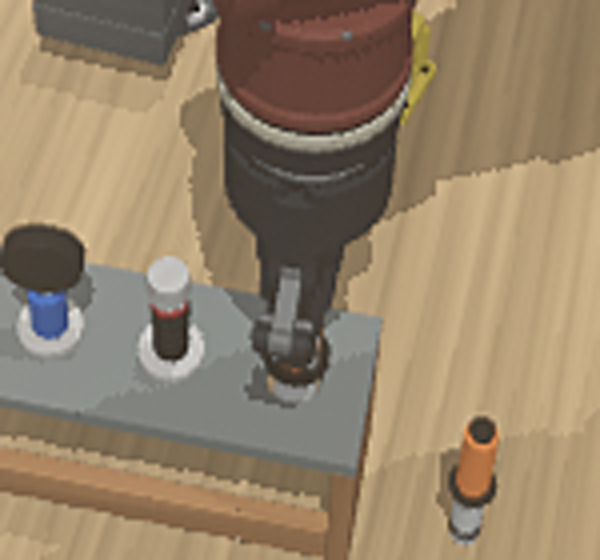

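View pics/t11.png

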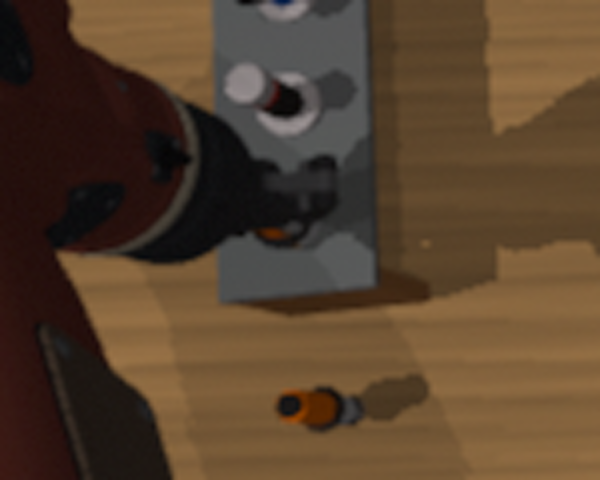

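```bash
python3 -m creep '[{"delta_pos":[0.02,-0.8,0],"delta_rot":[0,0,0],"hand":1},{"delta_pos":[0,-0.9,0],"delta_rot":[0,0,0],"hand":1},{"delta_pos":[0,-0.9,0],"delta_rot":[0,0,0],"hand":1},{"delta_pos":[0,-0.9,0],"delta_rot":[0,0,0],"hand":1},{"delta_pos":[0,-0.9,0],"delta_rot":[0,0,0],"hand":1}]'
python3 -m creep '[{"delta_pos":[0,-0.9,0],"delta_rot":[0,0,0],"hand":1},{"delta_pos":[0,-0.9,0],"delta_rot":[0,0,0],"hand":1},{"delta_pos":[0,-0.6,0],"delta_rot":[0,0,0],"hand":1},{"delta_pos":[0,0,0],"delta_rot":[0,0,0],"hand":1}]'
python3 - <<'E'
from plan import *
st()
cap('side');cap('top')
cv2.imwrite('pics/full_s12.png',C['side']['image']);cv2.imwrite('pics/full_t12.png',C['top']['image'])
crop('side',255,250,405,390,4,'s12');crop('top',25,230,175,350,4,'t12');crop('top',225,170,345,270,5,'t12c');crop("side",215,230,335,330,5,"s12c")
E
```

```text
time: 21.5
tcp_pos: [421.4, 317.5, 244.4]
tcp_rot: [0.708, 0.023, -0.021, -0.706]
contact_force: [-0.2, 0.3, -0.8]
opening: 22.7
time: 22.0
tcp_pos: [421.8, 317.9, 292.3]
tcp_rot: [0.707, 0.023, -0.021, -0.706]
contact_force: [-0.3, 0.7, -1.4]
opening: 23.3
t 22.0 tcp [421.8 317.9 292.3] j [ 0.509  0.27  -0.021  1.278 -0.003  0.447] F [-0.3  0.7 -1.4] open 23.3
[[0.998, 0.003, -0.062], [0.062, -0.002, 0.998], [0.003, -1.0, -0.002]]
```

View pics/s12.png

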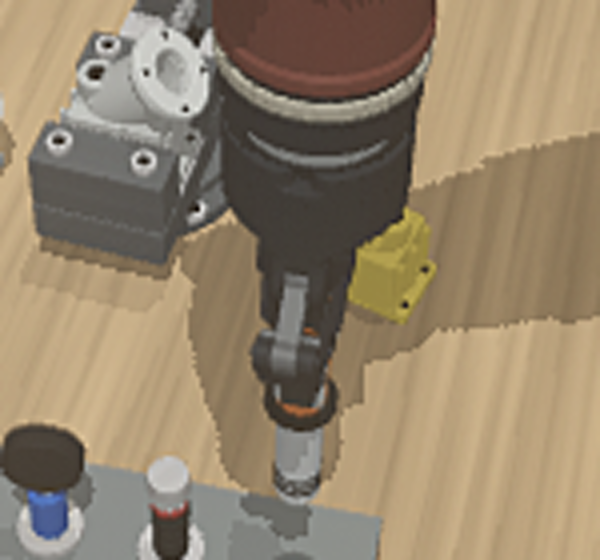

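View pics/t12.png

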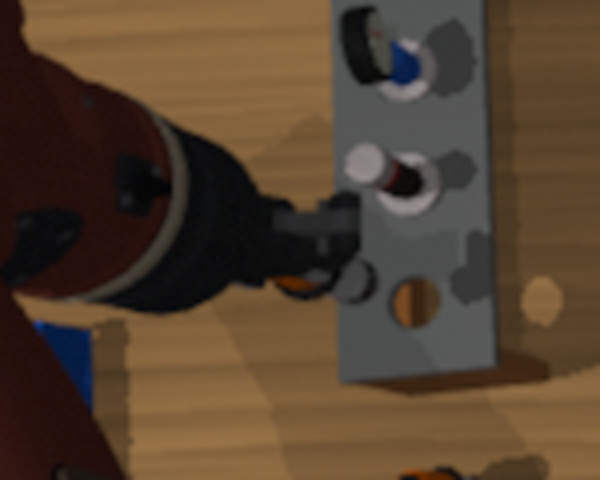

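View pics/t12c.png

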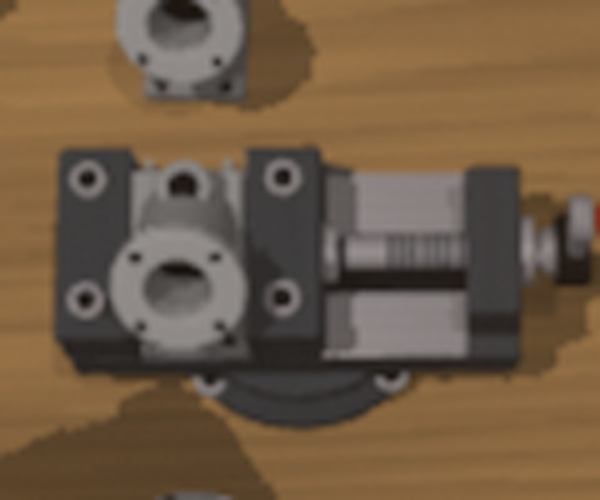

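View pics/s12c.png

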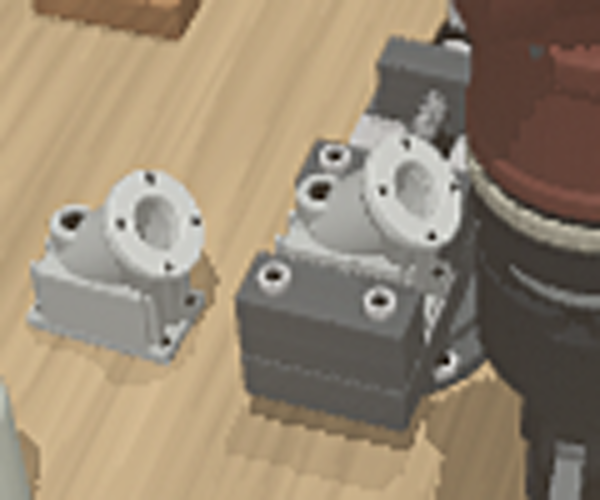

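```bash
python3 - <<'E'
from plan import *
cap('side');cap('top')
c=lambda x0,y0,k,U,V:np.array([x0+(U+.5)/k-.5,y0+(V+.5)/k-.5])
print("port",*tri(c(215,230,5,414,189),c(225,170,5,178,286)))
print("lens",*tri(c(255,250,4,297,484),c(25,230,4,359,284)))
p,R=pose()
print("expected lens",p+R.apply([0,93,0]))
for n in('side','top'):
  q=proj(n,[p+R.apply([0,93,0]),p+R.apply([0,18,0])]); print(n,q.round(1))
print("obs side",c(255,250,4,297,484),"top",c(25,230,4,359,284))
# vise yaw from bolts
for n,P in(('top',[(88,179),(86,299),(283,177),(282,297)]),):
  w=np.array([atz(n,c(225,170,5,*q),110) for q in P]);print(w.round(1)); 
  for i,j in((0,1),(2,3)): d=w[i]-w[j]; print('yaw',np.degrees(np.arctan2(d[1],d[0])))
  for i,j in((0,2),(1,3)): d=w[i]-w[j]; print('yaw',-np.degrees(np.arctan2(d[0],d[1])))
P=[(274,275),(379,300)]; w=np.array([atz('side',c(215,230,5,*q),110) for q in P]);d=w[0]-w[1];print('side yaw',np.degrees(np.arctan2(d[1],d[0])),w)
E
```

```text
port [577.07736707  26.16433198 149.80132934] 0.34725950780108406
lens [422.43821762 317.7432149  201.10405995] 0.006762864319625805
expected lens [421.08722202 317.262556   197.98846307]
side [[329.6 371.5]
 [330.7 348.9]]
top [[115.1 301.5]
 [101.2 296.9]]
obs side [328.875 370.625] top [114.375 300.625]
[[639.5  70.  110. ]
 [583.6  71.3 110. ]
 [637.  -18.2 110. ]
 [581.1 -16.5 110. ]]
yaw -1.3835031966087175
yaw -1.8173225875963654
yaw -1.611821636648457
yaw -1.6103410592191196
side yaw -1.519748154935206 [[638.07315977  66.17081321 110.        ]
 [582.38069504  67.6483806  110.        ]]
```

```bash
cat > fin.py <<'E'
from plan import *
d=np.array([-.7068,.0198,.7071]); port=np.array([577,26,149.]); RT=rot(-d,[.028,.9996,0])
E
python3 - <<'E'
from fin import *
q=plan([430,200,300],rot([.2,0,-1],[0,1,0]))
q=plan(port+193*d,RT,start=q)
E
```

```text
n=6 dp=[0.045, -0.069, -0.982] rot=[-0.006, 0.119, -0.376]
path [[423.0, 298.0, 292.0], [425.0, 278.0, 294.0], [426.0, 259.0, 295.0], [428.0, 239.0, 297.0], [429.0, 220.0, 299.0], [429.0, 200.0, 300.0]] end [429.4 200.2 300.1] roterr deg 0.16
n=9 dp=[0.03, 0.11, -0.945] rot=[-0.015, 0.032, -0.746]
path [[430.0, 181.0, 298.0], [431.0, 162.0, 296.0], [433.0, 143.0, 294.0], [434.0, 124.0, 293.0], [435.0, 105.0, 291.0], [436.0, 86.0, 289.0], [438.0, 67.0, 288.0], [439.0, 48.0, 286.0], [441.0, 29.0, 285.0]] end [440.8  29.  285.2] roterr deg 0.29
```

```bash
python3 -m creep '[{"delta_pos":[0.05,-0.07,-0.5],"delta_rot":[0,0.12,0],"hand":1},{"delta_pos":[0.05,-0.07,-0.98],"delta_rot":[0,0.12,-0.38],"hand":1},{"delta_pos":[0.05,-0.07,-0.98],"delta_rot":[0,0.12,-0.38],"hand":1},{"delta_pos":[0.05,-0.07,-0.98],"delta_rot":[0,0.12,-0.38],"hand":1},{"delta_pos":[0.05,-0.07,-0.98],"delta_rot":[0,0.12,-0.38],"hand":1}]'
python3 -m creep '[{"delta_pos":[0.05,-0.07,-0.98],"delta_rot":[0,0.12,-0.38],"hand":1},{"delta_pos":[0.03,0.11,-0.95],"delta_rot":[-0.02,0.03,-0.75],"hand":1},{"delta_pos":[0.03,0.11,-0.95],"delta_rot":[-0.02,0.03,-0.75],"hand":1},{"delta_pos":[0.03,0.11,-0.95],"delta_rot":[-0.02,0.03,-0.75],"hand":1},{"delta_pos":[0.03,0.11,-0.95],"delta_rot":[-0.02,0.03,-0.75],"hand":1}]'
python3 - <<'E'
from fin import *
st()
q=plan(port+193*d,RT)
E
```

```text
time: 22.82
tcp_pos: [429.4, 228.3, 299.0]
tcp_rot: [-0.705, -0.051, -0.045, 0.706]
contact_force: [0.8, -0.1, -1.8]
opening: 22.8
time: 23.45
tcp_pos: [434.4, 132.8, 292.4]
tcp_rot: [0.692, 0.147, 0.156, -0.689]
contact_force: [0.2, -0.6, -1.7]
opening: 22.7
t 23.45 tcp [434.4 132.8 292.4] j [ 0.2   -0.209 -0.625  0.733 -0.09   0.194] F [ 0.2 -0.6 -1.7] open 22.7
[[0.909, 0.418, 0.013], [-0.011, -0.007, 1.0], [0.418, -0.909, -0.002]]
n=6 dp=[0.025, 0.088, -0.857] rot=[-0.013, 0.026, -0.677]
path [[435.0, 116.0, 291.0], [437.0, 98.0, 290.0], [438.0, 81.0, 289.0], [439.0, 64.0, 287.0], [440.0, 47.0, 286.0], [441.0, 29.0, 285.0]] end [441.2  29.4 285.5] roterr deg 0.19
```

```bash
python3 -m creep '[{"delta_pos":[0.02,0.09,-0.86],"delta_rot":[-0.01,0.03,-0.68],"hand":1},{"delta_pos":[0.02,0.09,-0.86],"delta_rot":[-0.01,0.03,-0.68],"hand":1},{"delta_pos":[0.02,0.09,-0.86],"delta_rot":[-0.01,0.03,-0.68],"hand":1},{"delta_pos":[0.02,0.09,-0.86],"delta_rot":[-0.01,0.03,-0.68],"hand":1},{"delta_pos":[0.03,0.09,-0.86],"delta_rot":[-0.01,0.03,-0.68],"hand":1}]'
python3 -m creep '[{"delta_pos":[0.03,0.09,-0.86],"delta_rot":[-0.02,0.03,-0.68],"hand":1},{"delta_pos":[0,0.5,0],"delta_rot":[0,0,0],"hand":1},{"delta_pos":[0,0.5,0],"delta_rot":[0,0,0],"hand":1},{"delta_pos":[0,0,0],"delta_rot":[0,0,0],"hand":1}]'
cat > look.py <<'E'
from fin import *
import sys
st(); p,R=pose(); cap('side');cap('top'); tag=sys.argv[1]
print("off from target axis", (p-(port+133*d)).round(1), "ang", np.degrees((R.inv()*RT).as_rotvec()).round(2))
for n,(x0,y0,x1,y1) in {'side':(265,200,385,310),'top':(225,180,345,330)}.items():
    k=5 if n=='side' else 4
    im=cv2.resize(C[n]["image"][y0:y1,x0:x1],None,fx=k,fy=k,interpolation=cv2.INTER_CUBIC)
    cv2.imwrite(f'pics/{n}_{tag}r.png',im)
    t=np.linspace(0,2*np.pi,50)
    def D(P,col):
        q=(proj(n,P)+.5-[x0,y0])*k-.5; cv2.polylines(im,[np.round(q).astype(int)],False,col,1,cv2.LINE_AA)
    for r in(15,30): D(port+r*(np.outer(np.cos(t),RT.as_matrix()[:,2])+np.outer(np.sin(t),RT.as_matrix()[:,0])),(0,0,255))
    D([port,port+200*d],(0,0,255))
    M=R.as_matrix()
    for o,r in((93,11),(23,11),(18,17)): D(p+o*M[:,1]+r*(np.outer(np.cos(t),M[:,2])+np.outer(np.sin(t),M[:,0])),(0,255,0))
    cv2.imwrite(f'pics/{n}_{tag}.png',im)
E
python3 look.py p1
```

```text
time: 24.08
tcp_pos: [439.1, 47.0, 285.8]
tcp_rot: [0.664, 0.243, 0.26, -0.658]
contact_force: [0.2, 0.2, -0.7]
opening: 22.7
time: 24.58
tcp_pos: [454.4, 29.9, 270.0]
tcp_rot: [0.657, 0.26, 0.28, -0.65]
contact_force: [-0.2, 0.8, -1.5]
opening: 22.9
t 24.57 tcp [454.4  29.9 270. ] j [-0.166 -0.437 -1.057  0.173  0.098 -0.095] F [-0.2  0.8 -1.5] open 22.9
[[0.708, 0.705, 0.03], [-0.023, -0.019, 1.0], [0.705, -0.709, 0.003]]
off from target axis [-28.6   1.2  27. ] ang [-0.03 -0.17 -0.13]
```

View pics/side_p1.png

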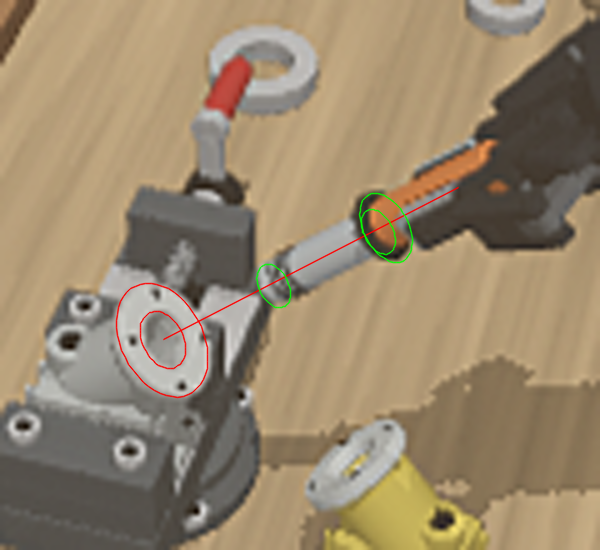

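View pics/top_p1.png

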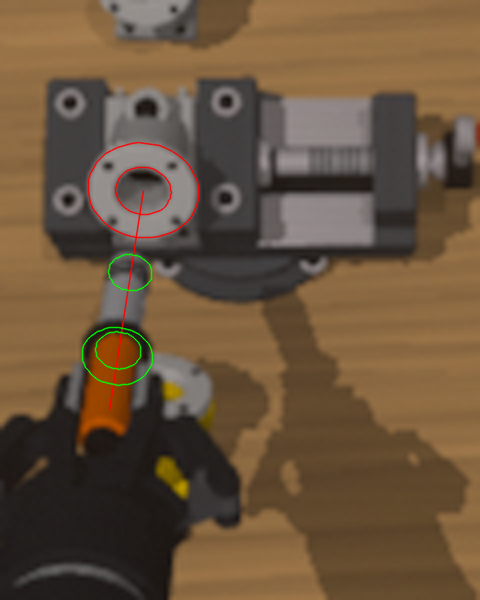

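```bash
python3 - <<'E'
from fin import *
cap('side');cap('top')
for n,(x0,y0,x1,y1),k in (('side',(300,225,360,275),12),('top',(235,235,275,300),9)):
    im=cv2.resize(C[n]["image"][y0:y1,x0:x1],None,fx=k,fy=k,interpolation=cv2.INTER_CUBIC)
    im=cv2.convertScaleAbs(im,alpha=1.5)
    q=(proj(n,[port,port+200*d])+.5-[x0,y0])*k-.5
    cv2.polylines(im,[np.round(q).astype(int)],False,(0,0,255),1,cv2.LINE_AA)
    p,R=pose();M=R.as_matrix();q=(proj(n,[p+o*M[:,1] for o in (93,90,60,23,18)])+.5-[x0,y0])*k-.5
    for u in q: cv2.circle(im,tuple(np.round(u).astype(int)),3,(0,255,0),-1)
    cv2.imwrite(f'pics/{n}_z1.png',im)
E
```

```text
(no output)
```

View pics/side_z1.png

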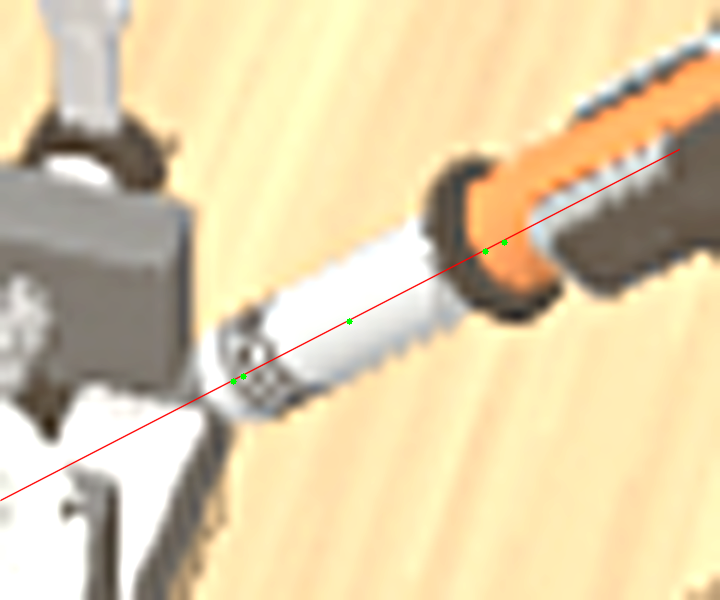

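View pics/top_z1.png

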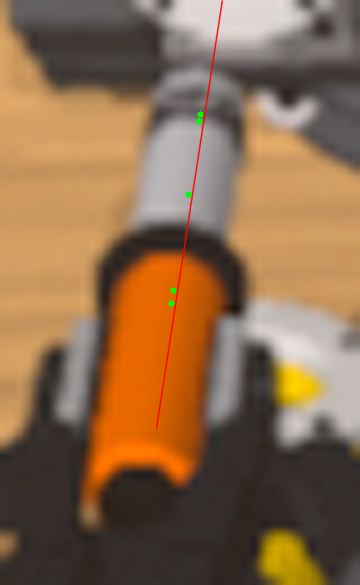

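```bash
python3 -m creep '[{"delta_pos":[0.03,0.5,-0.05],"delta_rot":[0,0,0],"hand":1},{"delta_pos":[0,0.5,0],"delta_rot":[0,0,0],"hand":1},{"delta_pos":[0,0.5,0],"delta_rot":[0,0,0],"hand":1},{"delta_pos":[0,0.46,0],"delta_rot":[0,0,0],"hand":1},{"delta_pos":[0,0,0],"delta_rot":[0,0,0],"hand":1}]'
python3 -m creep '[{"delta_pos":[0,0,0],"delta_rot":[0,0,0],"hand":1},{"delta_pos":[0,0,0],"delta_rot":[0,0,0],"hand":1}]'
python3 look.py p2; python3 - <<'E'
from fin import *
cap('side');cap('top')
p,R=pose();M=R.as_matrix()
L=p+93*M[:,1]; v=L-port; print("lens along",v@d,"lateral",(v-(v@d)*d).round(2),"angle",np.degrees(np.arccos(-M[:,1]@d)))
for n,(x0,y0,x1,y1),k in (('side',(285,225,350,280),11),('top',(240,200,280,275),8)):
    im=cv2.resize(C[n]["image"][y0:y1,x0:x1],None,fx=k,fy=k,interpolation=cv2.INTER_CUBIC)
    t=np.linspace(0,2*np.pi,50)
    def D(P,c):
      q=(proj(n,P)+.5-[x0,y0])*k-.5; cv2.polylines(im,[np.round(q).astype(int)],False,c,1,cv2.LINE_AA)
    D([port,port+200*d],(0,0,255))
    for o in(93,24): D(p+o*M[:,1]+11*(np.outer(np.cos(t),M[:,2])+np.outer(np.sin(t),M[:,0])),(0,255,0))
    cv2.imwrite(f'pics/{n}_z2.png',im)
E
```

```text
time: 25.4
tcp_pos: [483.1, 28.6, 243.3]
tcp_rot: [0.656, 0.26, 0.28, -0.65]
contact_force: [-0.2, 1.0, -2.3]
opening: 22.8
time: 25.65
tcp_pos: [483.2, 28.5, 244.2]
tcp_rot: [0.656, 0.261, 0.28, -0.65]
contact_force: [0.1, 0.7, -2.2]
opening: 23.1
t 25.65 tcp [483.2  28.5 244.2] j [-0.153 -0.313 -1.082  0.021  0.09  -0.086] F [ 0.1  0.7 -2.2] open 23.1
[[0.707, 0.707, 0.029], [-0.022, -0.019, 1.0], [0.707, -0.707, 0.002]]
off from target axis [ 0.2 -0.1  1.1] ang [-0.07 -0.13  0.02]
lens along 40.52446069610742 lateral [ 0.62 -0.01  0.62] angle 0.41659548943440755
```

View pics/side_z2.png

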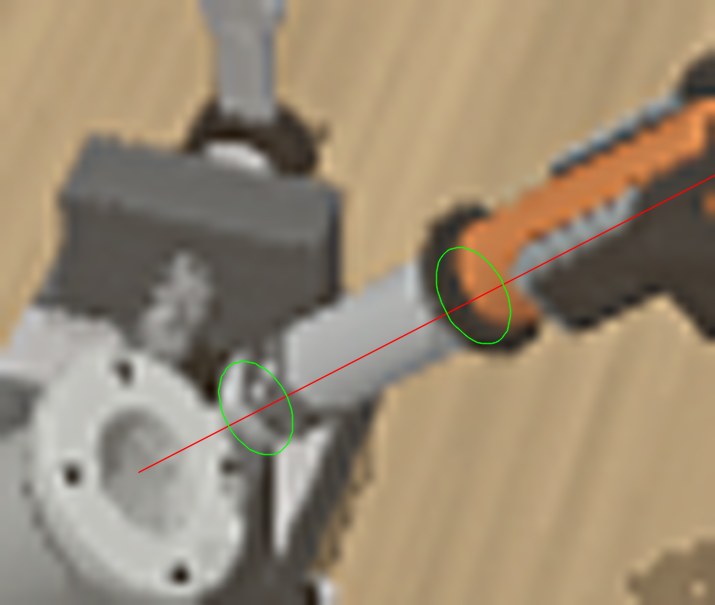

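View pics/top_z2.png

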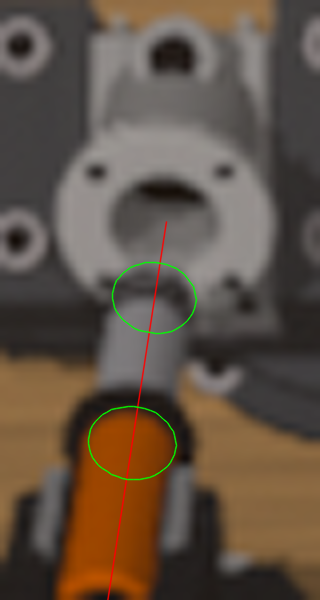

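View pics/side_p2r.png

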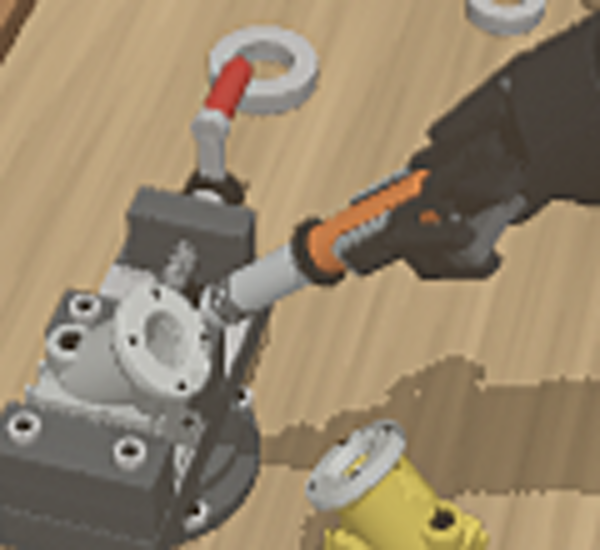

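```bash
python3 -m creep '[{"delta_pos":[-0.06,0,-0.02],"delta_rot":[0,0,0],"hand":1},{"delta_pos":[0,0,0],"delta_rot":[0,0,0],"hand":1},{"delta_pos":[0,0,0],"delta_rot":[0,0,0],"hand":1},{"delta_pos":[0,0,0],"delta_rot":[0,0,0],"hand":1}]'
python3 look.py p3;python3 - <<'E'
from fin import *
p,R=pose();M=R.as_matrix()
L=p+93*M[:,1]; v=L-port; print("lens along",v@d,"lateral",(v-(v@d)*d).round(2),"dq",state()['dq'].round(4))
cap('side');cap('top');cv2.imwrite('pics/fs.png',C['side']['image']);cv2.imwrite('pics/ft.png',C['top']['image'])
E
```

```text
time: 26.35
tcp_pos: [482.4, 28.2, 243.0]
tcp_rot: [0.656, 0.261, 0.28, -0.65]
contact_force: [-0.2, -0.1, -1.4]
opening: 22.7
t 26.35 tcp [482.4  28.2 243. ] j [-0.155 -0.313 -1.085  0.018  0.091 -0.088] F [-0.2 -0.1 -1.4] open 22.7
[[0.707, 0.707, 0.029], [-0.022, -0.019, 1.0], [0.707, -0.707, 0.003]]
off from target axis [-0.6 -0.5 -0.1] ang [-0.07 -0.13 -0.01]
lens along 40.37449874598652 lateral [-0.35 -0.37 -0.34] dq [-0.0001 -0.0007  0.0014  0.001  -0.0013 -0.0019]
```

View pics/fs.png

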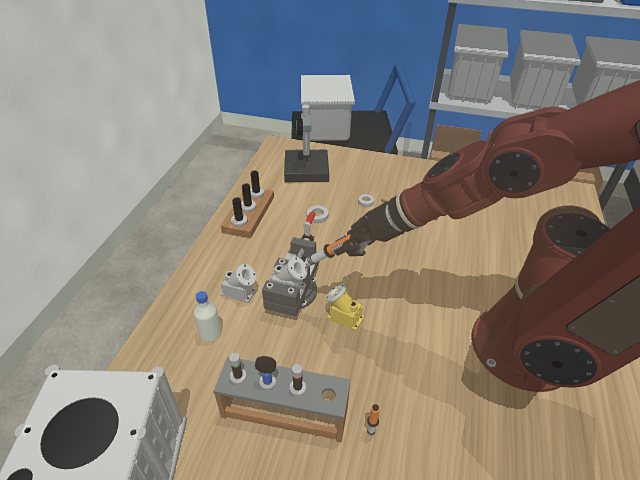

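View pics/ft.png

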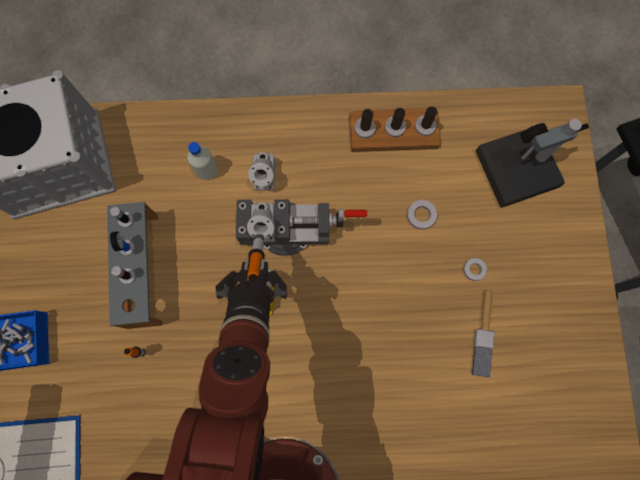

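View pics/side_p3.png

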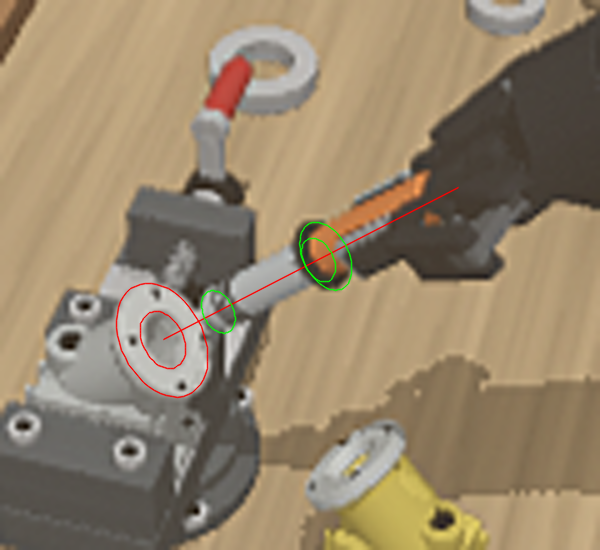

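Both views agree to about 1 mm: the lamp lies along the port's axis with the lens about 40 mm off, everything else is where it was, and the arm is still. Handing in.

```bash
python3 -c "
from bench import manip,state
print(manip.close_job(),state()['time'])"
```

```text
the job is handed in; nothing more can be done
the job is handed in; nothing more can be done
```

The job is done and handed in at about 26.5 s of the 61 s allowed; the hand-in gave no verdict.

- **Vise:** I gripped the crank knob and turned it two full turns clockwise. The jaw and the casting stopped moving in the images about a quarter turn before the end. The force at the knob also rose as the clutch began to slip, so the casting is gripped firmly.
- **Lamp:** I lifted the larger lamp straight up out of the rack, tipped it 45 degrees clear of everything and brought it in along the port's axis. It is held still at 50 N.
- **Last checks:** From the robot's measured pose, the lens is about 40 mm from the port's mouth. It is under 1 mm off the axis and less than half a degree out of line. The last pictures show the gauges, rings, bottle and second casting where they were, and I saw no sign of contact with the casting.
- **Disagreement:** Where the robot places the lamp and where the cameras show it differ by 1 to 2 mm, about the cameras' calibration error. I shifted the lamp by about that much to suit the images.

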